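# Rack the gold-sleeved valves for assembly

## Robot

A 6-joint arm with a two-finger parallel gripper is mounted at the origin on a cart in front of the work surface, level with it; the furniture and walls round the work are solid. World frame = base frame: x ahead of the robot, y to its left, z up, the work surface at z = 0. Lengths are in m, angles in rad, forces in N, time in s.
With the tool pointing down it reaches from about 0.35 to 0.775 m from the base axis. Payload 7.3 kg.
Tool frame: the origin (TCP) lies between the finger pads; the fingertips stand robot.tcp_to_tips ahead of it and the grasp point (between the pads) lies 2 mm behind it (robot.tcp_to_tips is the distance from the TCP to the fingertips, in m); y points along the fingers, x is the direction in which the jaws open and shut, and the axes are right-handed (so a half turn about y gives the same grasp; the last joint's range is limited). The gripper opens to 92 mm and grips with 3 to 60 N. Pads are 19 mm wide; open, the fingers measure 130 mm over their backs; the gripper's body (75 mm by 190 mm) begins 47 mm behind the grasp point.
Start: joints at [1.029, 0.342, 1.524, -0, 1.275, -0.146], TCP at [0.202, 0.484, 0.244] pointing down, gripper open.
Joint ranges: [-2.53, 2.53], [-0.77, 2.02], [0.04, 2.7], [-1, 4.14], [0.28, 2.66], [-3.11, 3.11]. Speed limits (rad/s): [2.57, 2.57, 3.14, 3.14, 3.14, 3.14].

## Interface

Orientations are given as [roll, pitch, yaw] about the fixed x, y, z axes, in that order (R = Rz(yaw) Ry(pitch) Rx(roll)).
In Python, from cell import status, read_camera, get_calibration, robot gives the robot as it stands.
- The arm moves only by the shell command python3 -m creep 'ROWS' [FORCE]. ROWS is JSON, a list of rows, each an object of numbers: "dx", "dy", "dz": the shift along the tool's x, y, z in m; "rx", "ry", "rz": the turn, a rotation vector about the tool's x, y, z in rad; "gripper": the opening, from 0 (shut) to 1 (fully open). A call has 1 to 20 rows; each row is the pose to reach, as a shift and turn from the pose commanded when the call began, along the tool's axes at that moment; what a row does not reach only later rows make up. A row lasts 1/8 s, in which the tool goes at most 62.5 mm and 10.7 degrees, less where a joint would pass 70% of its speed; a pose out of reach is approached as far as the arm can. A call with a gripper value outside its range is refused whole. The fingers move at their own pace and stop on an object; FORCE is the grip in N (left out, the last holds). Time passes only in rows, so rows that repeat a pose let the fingers close. It gives the time, the measured TCP pose, the force and the opening at its end, in the units of the state.
- status.observe(): the state, without advancing time (a new reading comes with each control period).
- read_camera(name): name is "scene" or "top" or "wrist"; returns (picture, depth): 480x640x3 uint8, red, green, blue; 480x640 float32, m along the optical axis (not along the pixel's ray), 0 where there is no reading.
- get_calibration(name): a dict with "fx", "fy", "cx", "cy" (pixels), "xyz" and "rotation" of the camera in the world; the wrist camera has in their place "mount" (4x4, takes a point from camera to tool coordinates, whose origin is the TCP and whose axes are the tool frame's). Camera axes: x right, y down, z forward; pixel columns grow to the right and rows downward; lengths in m; the calibration is good to about 2 mm. A picture is of the moment at which its call begins: read the wrist's pose just before it. get_calibration takes no time and is no camera call.
- robot.hand_in(): hands the job in, once; it reports no verdict.
The state is a dict: "time": time; "qpos": joint angles; "qvel": joint speeds; "joint_efforts": joint torques, N m; "tool_pos": TCP position; "tool_rot": TCP orientation; "contact_force": force on the tool from outside, world axes, zero at the start; "torque": the same for the moment, N m; "opening": finger opening in m.
Only numpy, scipy, OpenCV 4.12 (cv2) and the standard library are available. Lean on these libraries where they do the work, as an engineer would, in place of code of your own. Each camera call takes 0.05 s, during which the arm holds its last target.

## Task

Old plain-steel valves and new gold-sleeved repair parts lie mixed on the bench. Lay the three valves that have a gold sleeve and the gold bore plug in the assembly rack, each down in the blue saddles of the insert made for its length, midway over its saddles; the gold-sleeved end of each valve goes towards the red bar. Leave the two plain steel parts lying where they are.

Things in the scene. Friction and masses are not known exactly. Their poses are not given: they have to be found in the camera images.
- valve_spring_big_mid (a point): New long valve, a steel rod inside a steel spring with a gold sleeve at one end; 159 mm long, 17 mm thick, 85 g, lying. This point is on its axis at mid length (start: 40.5 mm over the bench, as all parts lie on a black rubber-topped board 32 mm high). x runs along the axis; the gold sleeve is at its -x end. Belongs in cradle_long.
- valve_mid_a_mid (a point): New middle-sized valve with a gold sleeve at one end, grey steel at the other; 83 mm long, 17 mm thick, 46 g, lying. Point on its axis at mid length; x runs along the axis, gold sleeve at the -x end. Belongs in cradle_mid.
- valve_small_mid (a point): New small valve with a gold sleeve at one end and a steel return spring at the other; 66 mm long, 14 mm thick, 30 g, lying. Point on its axis at mid length (7 mm above the board); x runs along the axis, gold sleeve at the -x end. Belongs in cradle_short.
- plug_gold_mid (a point): Gold bore plug, a plain gold cylinder 33 mm long, 19 mm thick, 20 g, lying on its side. Point at its centre; x along its axis to within 0.1 rad, either end alike. Belongs in cradle_plug. Its insert has one 18 mm block, so the plug is best gripped by its two end faces (33 mm) and then overhangs the block 7 mm at each end.
- cradle_long: Insert for the long valve, on the rack (grey board 200 x 250 mm, top 10 mm over the bench; red bar 32 mm high at one edge; 4 inserts 60 mm apart, any order). Foot 150 mm long; blue Y saddles 5 mm thick at x = 33 and 143 mm; valve's middle goes to x = 88 mm, seated axis 27 mm over the board. Origin: on the board under the groove, at the red bar's face; x along the groove away from the bar, z up.
- cradle_mid: Insert for the middle valve: aluminium foot 80 mm long, two blue Y saddles (5 mm thick) at x = 20 and 80 mm; the valve's middle goes to x = 50 mm, seated axis 27 mm above the board. Room for the fingers between saddles, down to the 4 mm foot plate. Origin: on the board under the groove, at the red bar's face; x along the groove away from the bar, z up.
- cradle_short: Insert for the small valve: aluminium foot 62 mm long, two blue Y saddles (4 mm thick) at x = 17 and 63 mm; the valve's middle goes to x = 40 mm, seated axis 24 mm above the board. All saddles: 90 degree V, bottom 14 mm and prong tops 29 mm above the board, mouth 31 mm wide. Origin: on the board under the groove, at the red bar's face; x along the groove away from the bar, z up.
- cradle_plug: Insert for the plug: aluminium foot 34 mm long with one blue V block 18 mm long centred at x = 50 mm, where the plug's middle goes; seated axis 27 mm above the board. 32 mm of free room between block and bar for a finger. Origin: on the board under the groove, at the red bar's face; x along the groove away from the bar, z up.
- spring_rod: Look-alike to be left alone: plain steel spring on a guide rod, no gold; 138 mm long, 14 mm thick, lying. Origin on its underside at mid length, x along it.
- valve_mid_b: Look-alike to be left alone: short plain steel spool valve, no gold; 59 mm long, 13 mm thick, lying. Origin on its underside at mid length, x along it.

How it is judged:
At the end, for the whole second after the job is handed in: Each gold-sleeved valve rests in its own insert's saddles, sleeve towards the red bar, and the gold plug in its block: within 11 mm along the groove (plug 9), 5 mm across, 4 mm in height, 0.15 rad (plug 0.25) of true; the two plain steel parts are within 30 mm of where they lay (x of valve_spring_big_mid in the frame of cradle_long between 0.077 and 0.099 m and y of valve_spring_big_mid in the frame of cradle_long between -0.005 and 0.005 m and z of valve_spring_big_mid in the frame of cradle_long between 0.0229 and 0.0309 m and angle between the x axis of valve_spring_big_mid and the x axis of cradle_long, either way round below 0.15 rad and x of cradle_long in the frame of valve_spring_big_mid below -0.02 m and x of valve_mid_a_mid in the frame of cradle_mid between 0.039 and 0.061 m and y of valve_mid_a_mid in the frame of cradle_mid between -0.005 and 0.005 m and z of valve_mid_a_mid in the frame of cradle_mid between 0.0229 and 0.0309 m and angle between the x axis of valve_mid_a_mid and the x axis of cradle_mid, either way round below 0.15 rad and x of cradle_mid in the frame of valve_mid_a_mid below -0.02 m and x of valve_small_mid in the frame of cradle_short between 0.029 and 0.051 m and y of valve_small_mid in the frame of cradle_short between -0.005 and 0.005 m and z of valve_small_mid in the frame of cradle_short between 0.0201 and 0.0281 m and angle between the x axis of valve_small_mid and the x axis of cradle_short, either way round below 0.15 rad and x of cradle_short in the frame of valve_small_mid below -0.02 m and x of plug_gold_mid in the frame of cradle_plug between 0.041 and 0.059 m and y of plug_gold_mid in the frame of cradle_plug between -0.005 and 0.005 m and z of plug_gold_mid in the frame of cradle_plug between 0.0235 and 0.0315 m and angle between the x axis of plug_gold_mid and the x axis of cradle_plug, either way round below 0.25 rad and distance of each of spring_rod, valve_mid_b from where it was at the start of the episode below 0.03 m); the robot touches nothing.
It fails at once if the plain spring rod is moved from its place (more than 40 mm) (distance of spring_rod from where it was at the start of the episode above 0.04 m).
It fails at once if the short plain steel spool is moved from its place (more than 40 mm) (distance of valve_mid_b from where it was at the start of the episode above 0.04 m).
It also fails if it takes over 112 s, if anything falls off the work surface, if the arm or the gripper's body presses on something with over 40 N, if the wrist force passes 120 N, or if a joint passes its speed limit or range.

## Working session

There is one attempt and no reset: what is moved stays moved. The work goes in short steps, Python scripts to look and compute and a shell command to move; the robot and the scene stay as the last step left them, time stands still between calls to the robot, and variables do not carry over. Pictures are saved under pics/ and viewed, and the job is handed in when it is done.

```bash
ls; mkdir -p pics; python3 - <<'E'
from cell import status, read_camera, get_calibration, robot
import cv2,numpy as np
print(status.observe(), robot.tcp_to_tips)
for n in ("scene","top","wrist"):
    p,d=read_camera(n); cv2.imwrite(f"pics/{n}0.png",p[:,:,::-1]); np.save(f"pics/{n}0.npy",d); np.save(f"pics/{n}0_rgb.npy",p)
    print(n,get_calibration(n))
E
```

```text
pics
{'time': 0.0, 'qpos': array([ 1.02900648e+00,  3.42693015e-01,  1.52498559e+00, -1.12208723e-05,
        1.27540766e+00, -1.46000690e-01]), 'qvel': array([ 0.00096444, -0.0009387 , -0.00077916,  0.00045466,  0.00106978,
       -0.00184676]), 'joint_efforts': array([ 2.33612918e-03, -4.31233513e+01, -2.44222963e+01,  7.19628436e-02,
        5.58283541e-02, -1.15244920e-04]), 'tool_pos': array([0.20219602, 0.48409941, 0.24307133]), 'tool_rot': array([-1.57058965e+00,  1.47928233e-03,  1.17501060e+00]), 'contact_force': array([-0.59462431,  0.82437298,  0.13047103]), 'torque': array([-0.00060593,  0.00841868,  0.01089096]), 'opening': 0.0915738857107472} 0.017
scene {'fx': 488.55880772644434, 'fy': 488.55880772644434, 'cx': 319.3899841230479, 'cy': 229.42921850804734, 'xyz': array([ 0.05396265, -0.72661005,  0.72663838]), 'rotation': array([-2.23412533, -0.0079459 , -0.60134164])}
top {'fx': 576.5993649125511, 'fy': 576.5993649125511, 'cx': 315.64413501396206, 'cy': 244.84152563821354, 'xyz': array([ 0.40347786, -0.01626305,  1.30565334]), 'rotation': array([-3.02735916, -0.008736  , -1.5441246 ])}
wrist {'fx': 346.84286425110133, 'fy': 346.84286425110133, 'cx': 322.10585729756065, 'cy': 239.8100884621248, 'mount': array([[ 9.99999812e-01, -5.99898883e-04,  1.26656331e-04,
        -1.63031114e-03],
       [-2.82401996e-04, -2.67302203e-01,  9.63612709e-01,
        -1.41016317e-01],
       [-5.44214671e-04, -9.63612563e-01, -2.67302322e-01,
         7.12885930e-02],
       [ 0.00000000e+00,  0.00000000e+00,  0.00000000e+00,
         1.00000000e+00]])}
```

View pics/top0.png

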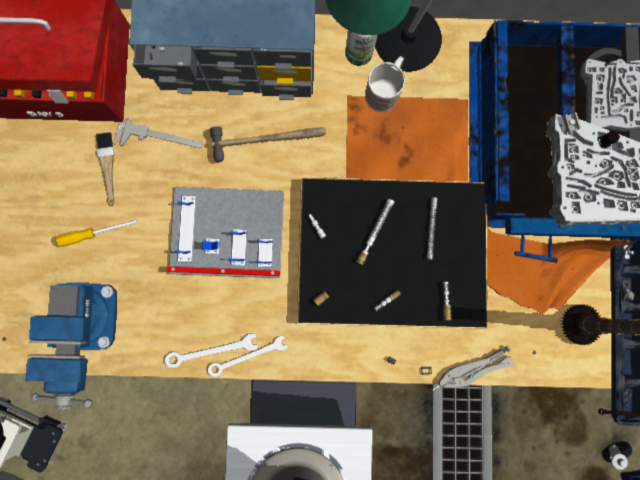

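View pics/scene0.png

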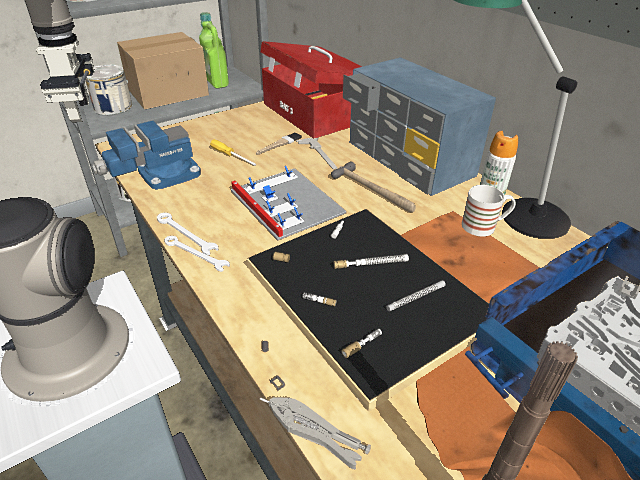

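View pics/wrist0.png

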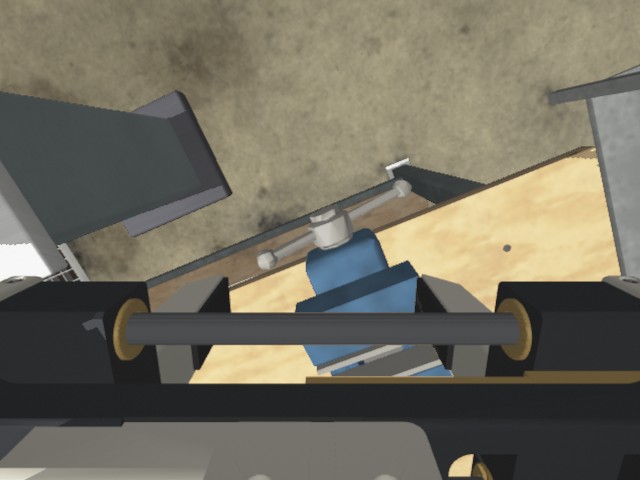

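The top view shows the rack at px (170-282, 188-275), with the red bar at the bottom edge. Left to right, the inserts are long (185), plug (210), mid (238) and short (265). Gold parts: long valve (377,232), plug (320,298), small (387,300), mid (447,300). Plain parts: (317,226) and (432,228).

```bash
cat > h.py <<'E'
import numpy as np,cv2
from scipy.spatial.transform import Rotation as R
from cell import status, read_camera, get_calibration, robot
def rotm(r): 
    r=np.asarray(r); return r if r.shape==(3,3) else R.from_euler('xyz',r).as_matrix()
def cloud(d,c,xyz,Rm):
    v,u=np.mgrid[:d.shape[0],:d.shape[1]]
    p=np.stack([(u-c['cx'])/c['fx']*d,(v-c['cy'])/c['fy']*d,d],-1)
    return p@Rm.T+xyz
def top(d):
    c=get_calibration('top'); return cloud(d,c,c['xyz'],rotm(c['rotation']))
def scene(d):
    c=get_calibration('scene'); return cloud(d,c,c['xyz'],rotm(c['rotation']))
def wristcloud(d,pos,rot):
    c=get_calibration('wrist'); M=c['mount']; T=np.eye(4);T[:3,:3]=rotm(rot);T[:3,3]=pos; T=T@M
    return cloud(d,c,T[:3,3],T[:3,:3])
def proj(P,c,xyz,Rm):
    q=(np.asarray(P)-xyz)@Rm; return np.stack([q[...,0]/q[...,2]*c['fx']+c['cx'],q[...,1]/q[...,2]*c['fy']+c['cy']],-1)
E
python3 - <<'E'
from h import *
d=np.load('pics/top0.npy');p=np.load('pics/top0_rgb.npy')
W=top(d)
for u,v in [(400,400),(240,300),(340,250),(340,310),(480,200),(275,200),(178,270),(280,271),(145,340)]: print(u,v,W[v,u].round(4))
ds=np.load('pics/scene0.npy');S=scene(ds)
for u,v in [(300,320),(240,190)]: print('s',u,v,S[v,u].round(4))
im=cv2.resize(p[180:330,160:490,::-1],None,fx=2.42,fy=2.42,interpolation=cv2.INTER_CUBIC); cv2.imwrite('pics/topz.png',im)
# parts: on black board, height above
Z=W[...,2]; m=np.zeros(d.shape,bool)
print('board z',np.median(Z[185:195,310:350]))
reg=np.zeros_like(m);reg[184:322,305:484]=1
zb=np.median(Z[reg]); g=p.astype(int)
m=reg&((g.max(2)>70))
n,l,s,c=cv2.connectedComponentsWithStats(m.astype(np.uint8))
for i in range(1,n):
    if s[i,4]<20: continue
    P=W[l==i]; mu=P.mean(0); U,S_,V=np.linalg.svd(P[:,:2]-mu[:2]); a=V[0]
    t=(P[:,:2]-mu[:2])@a; mid=mu[:2]+a*(t.max()+t.min())/2
    print(s[i],'mid',mid.round(4),'ang',np.degrees(np.arctan2(a[1],a[0])).round(1),'len',np.ptp(t).round(4),'zmax',np.percentile(P[:,2],95).round(4))
E
```

```text
400 400 [ 0.0963 -0.3443 -0.8008]
240 300 [ 0.4238  0.1434 -0.0006]
340 250 [ 0.5398 -0.0779  0.032 ]
340 310 [ 0.4074 -0.081   0.0282]
480 200 [ 0.6609 -0.3894  0.0351]
275 200 [0.6532 0.072  0.0076]
178 270 [0.4852 0.2776 0.0371]
280 271 [ 0.4917  0.0556 -0.0013]
145 340 [ 0.3293  0.3515 -0.0009]
s 300 320 [ 0.3783 -0.1994  0.0274]
s 240 190 [0.4836 0.2492 0.0344]
board z 0.03149888087834063
[427 197  11  63 307] mid [ 0.5146 -0.2653] ang 169.8 len 0.3069 zmax 0.047
[357 199  38  66 428] mid [ 0.5208 -0.123 ] ang 153.0 len 0.3061 zmax 0.0506
[309 214  17  25 143] mid [ 0.5924 -0.0237] ang -146.9 len 0.0603 zmax 0.0475
[444 281   8  40 206] mid [ 0.4276 -0.3114] ang 174.9 len 0.1005 zmax 0.0504
[375 291  26  20 153] mid [ 0.4315 -0.1838] ang 126.4 len 0.0667 zmax 0.0477
[314 292  15  14 112] mid [ 0.4319 -0.0386] ang 129.4 len 0.033 zmax 0.0524
```

View pics/topz.png

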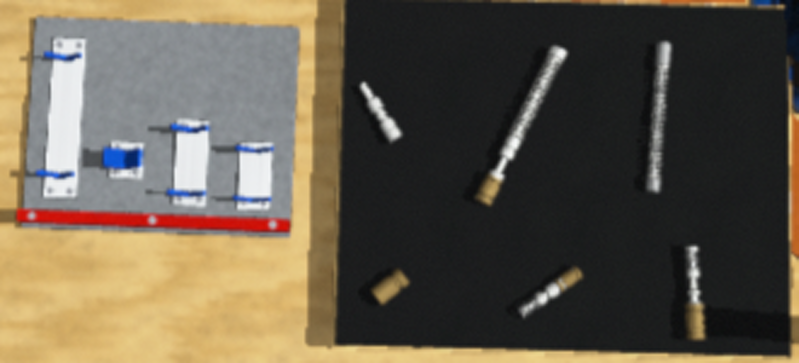

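```bash
cat >> h.py <<'E'
def goto(x,y,z,yaw_deg,start=None):
    """print deltas for TCP target tool-down with yaw"""
    s=status.observe(); p0=np.array(s['tool_pos']); R0=rotm(s['tool_rot'])
    Rt=rotm([-np.pi/2,0,np.radians(yaw_deg)])
    d=R0.T@(np.array([x,y,z])-p0); rv=R.from_matrix(R0.T@Rt).as_rotvec()
    q1=np.arctan2(y,x); q6=(q1-np.radians(yaw_deg)+np.pi)%(2*np.pi)-np.pi
    print('t',s['time'],'pos',p0.round(4),'yaw',np.degrees(s['tool_rot'][2]).round(1),'d',d.round(4),'rv',rv.round(4),'est q6',q6.round(2))
def snap(name,tag):
    s=status.observe(); p,d=read_camera(name); np.savez(f'pics/{tag}.npz',p=p,d=d,pos=s['tool_pos'],rot=s['tool_rot']); cv2.imwrite(f'pics/{tag}.png',p[:,:,::-1]); return s,p,d
E
python3 -c "
from h import *
goto(.43,.15,.25,-90)"
```

```text
t 0.15 pos [0.2022 0.4842 0.2432] yaw 67.3 d [-0.2206 -0.0066 -0.339 ] rv [ 1.5000e-03  2.7458e+00 -6.0000e-04] est q6 1.91
```

```bash
python3 -m creep '[{"dx":-0.22,"dy":-0.007,"dz":-0.339,"ry":2.746},{"dx":-0.22,"dy":-0.007,"dz":-0.339,"ry":2.746},{"dx":-0.22,"dy":-0.007,"dz":-0.339,"ry":2.746},{"dx":-0.22,"dy":-0.007,"dz":-0.339,"ry":2.746},{"dx":-0.22,"dy":-0.007,"dz":-0.339,"ry":2.746},{"dx":-0.22,"dy":-0.007,"dz":-0.339,"ry":2.746},{"dx":-0.22,"dy":-0.007,"dz":-0.339,"ry":2.746},{"dx":-0.22,"dy":-0.007,"dz":-0.339,"ry":2.746},{"dx":-0.22,"dy":-0.007,"dz":-0.339,"ry":2.746},{"dx":-0.22,"dy":-0.007,"dz":-0.339,"ry":2.746},{"dx":-0.22,"dy":-0.007,"dz":-0.339,"ry":2.746},{"dx":-0.22,"dy":-0.007,"dz":-0.339,"ry":2.746},{"dx":-0.22,"dy":-0.007,"dz":-0.339,"ry":2.746},{"dx":-0.22,"dy":-0.007,"dz":-0.339,"ry":2.746},{"dx":-0.22,"dy":-0.007,"dz":-0.339,"ry":2.746},{"dx":-0.22,"dy":-0.007,"dz":-0.339,"ry":2.746},{"dx":-0.22,"dy":-0.007,"dz":-0.339,"ry":2.746},{"dx":-0.22,"dy":-0.007,"dz":-0.339,"ry":2.746}]'
python3 -c "
from h import *
snap('wrist','w1')
goto(.43,-.15,.25,-90)"
```

```text
t 0.2 pos [0.2023 0.4842 0.2433] yaw 67.3 d [-0.4974 -0.0063 -0.4546] rv [ 1.2000e-03  2.7458e+00 -4.0000e-04] est q6 1.24invalid input at $[0]: expected keys dx, dy, dz, rx, ry, rz, gripper
```

View pics/w1.png

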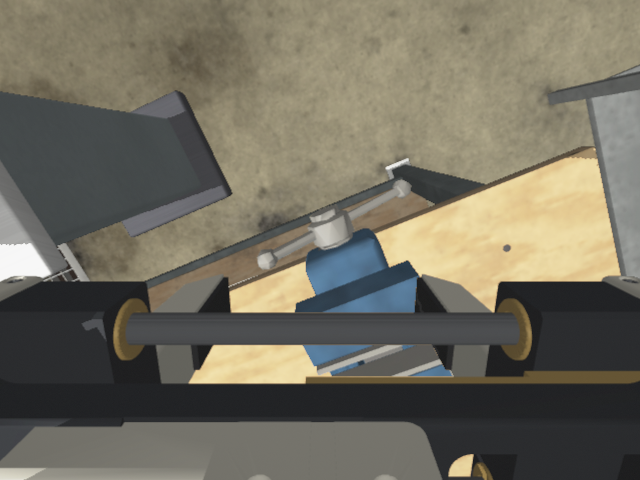

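```bash
python3 -m creep '[{"dx":-0.22,"dy":-0.007,"dz":-0.339,"rx":0,"ry":2.746,"rz":0,"gripper":1},{"dx":-0.22,"dy":-0.007,"dz":-0.339,"rx":0,"ry":2.746,"rz":0,"gripper":1},{"dx":-0.22,"dy":-0.007,"dz":-0.339,"rx":0,"ry":2.746,"rz":0,"gripper":1},{"dx":-0.22,"dy":-0.007,"dz":-0.339,"rx":0,"ry":2.746,"rz":0,"gripper":1},{"dx":-0.22,"dy":-0.007,"dz":-0.339,"rx":0,"ry":2.746,"rz":0,"gripper":1},{"dx":-0.22,"dy":-0.007,"dz":-0.339,"rx":0,"ry":2.746,"rz":0,"gripper":1},{"dx":-0.22,"dy":-0.007,"dz":-0.339,"rx":0,"ry":2.746,"rz":0,"gripper":1},{"dx":-0.22,"dy":-0.007,"dz":-0.339,"rx":0,"ry":2.746,"rz":0,"gripper":1},{"dx":-0.22,"dy":-0.007,"dz":-0.339,"rx":0,"ry":2.746,"rz":0,"gripper":1},{"dx":-0.22,"dy":-0.007,"dz":-0.339,"rx":0,"ry":2.746,"rz":0,"gripper":1},{"dx":-0.22,"dy":-0.007,"dz":-0.339,"rx":0,"ry":2.746,"rz":0,"gripper":1},{"dx":-0.22,"dy":-0.007,"dz":-0.339,"rx":0,"ry":2.746,"rz":0,"gripper":1},{"dx":-0.22,"dy":-0.007,"dz":-0.339,"rx":0,"ry":2.746,"rz":0,"gripper":1},{"dx":-0.22,"dy":-0.007,"dz":-0.339,"rx":0,"ry":2.746,"rz":0,"gripper":1},{"dx":-0.22,"dy":-0.007,"dz":-0.339,"rx":0,"ry":2.746,"rz":0,"gripper":1},{"dx":-0.22,"dy":-0.007,"dz":-0.339,"rx":0,"ry":2.746,"rz":0,"gripper":1},{"dx":-0.22,"dy":-0.007,"dz":-0.339,"rx":0,"ry":2.746,"rz":0,"gripper":1},{"dx":-0.22,"dy":-0.007,"dz":-0.339,"rx":0,"ry":2.746,"rz":0,"gripper":1}]'
python3 -c "
from h import *
snap('wrist','w2')
goto(.43,-.15,.25,-90)"
```

```text
time: 2.45
tool_pos: [0.4304, 0.1507, 0.2507]
tool_rot: [-1.571, 0.0, -1.57]
contact_force: [0.9, 0.3, -0.1]
opening: 0.0919
t 2.5 pos [0.4304 0.1508 0.2507] yaw -90.0 d [ 0.3007  0.0007 -0.0006] rv [ 0.      0.0008 -0.0001] est q6 1.24
```

View pics/w2.png

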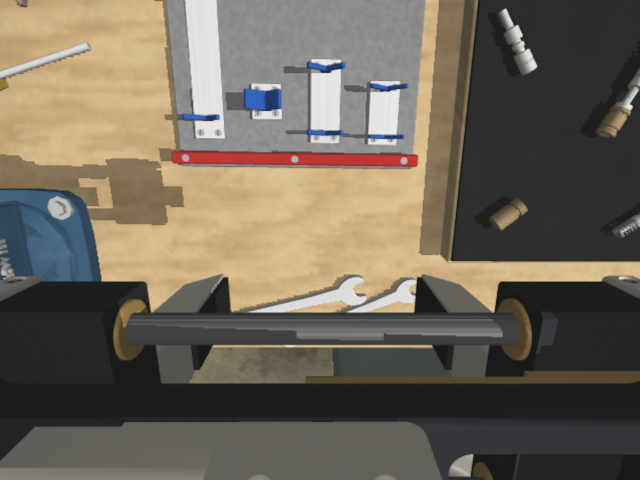

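Wrist view: the red bar runs from (175,157) to (415,159), the inserts sit at cols 205/263/325/385, the plug is at (507,213), and the plain spool is at (518,42).

```bash
python3 -m creep '[{"dx":0.3,"dy":0,"dz":0,"rx":0,"ry":0,"rz":0,"gripper":1},{"dx":0.3,"dy":0,"dz":0,"rx":0,"ry":0,"rz":0,"gripper":1},{"dx":0.3,"dy":0,"dz":0,"rx":0,"ry":0,"rz":0,"gripper":1},{"dx":0.3,"dy":0,"dz":0,"rx":0,"ry":0,"rz":0,"gripper":1},{"dx":0.3,"dy":0,"dz":0,"rx":0,"ry":0,"rz":0,"gripper":1},{"dx":0.3,"dy":0,"dz":0,"rx":0,"ry":0,"rz":0,"gripper":1},{"dx":0.3,"dy":0,"dz":0,"rx":0,"ry":0,"rz":0,"gripper":1},{"dx":0.3,"dy":0,"dz":0,"rx":0,"ry":0,"rz":0,"gripper":1}]'
python3 -c "
from h import *
snap('wrist','w3')
goto(.43,-.15,.25,-90)"
```

```text
time: 3.5
tool_pos: [0.4303, -0.148, 0.2507]
tool_rot: [-1.571, 0.0, -1.569]
contact_force: [0.6, 0.6, -0.3]
opening: 0.092
t 3.55 pos [ 0.4304 -0.148   0.2508] yaw -89.9 d [ 0.002   0.0008 -0.0004] rv [-0.0001  0.002  -0.0002] est q6 1.24
```

View pics/w3.png

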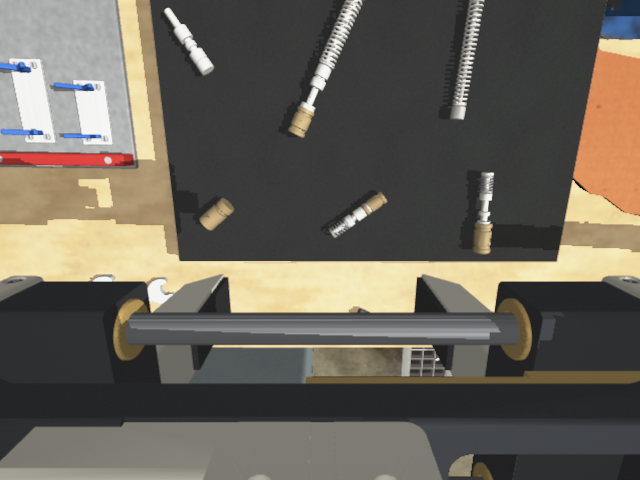

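```bash
cat >> h.py <<'E'
def load(tag): return np.load(f'pics/{tag}.npz')
def ray(tag,uv,z):
    f=load(tag); c=get_calibration('wrist'); T=np.eye(4);T[:3,:3]=rotm(f['rot']);T[:3,3]=f['pos']; T=T@c['mount']
    uv=np.atleast_2d(uv).astype(float); k=np.stack([(uv[:,0]-c['cx'])/c['fx'],(uv[:,1]-c['cy'])/c['fy'],np.ones(len(uv))],-1)@T[:3,:3].T
    s=(z-T[2,3])/k[:,2]; return T[:3,3]+k*s[:,None]
def parts(tag,zs=None,region=None,thr=75):
    f=load(tag);p=f['p'].astype(int); m=(p.max(2)>thr)
    reg=np.zeros(m.shape,bool); x0,y0,x1,y1=region; reg[y0:y1,x0:x1]=1; m&=reg
    m=cv2.morphologyEx(m.astype(np.uint8),cv2.MORPH_CLOSE,np.ones((5,5)))
    n,l,s,c=cv2.connectedComponentsWithStats(m); out=[]
    for i in range(1,n):
        if s[i,4]<60: continue
        cs,_=cv2.findContours((l==i).astype(np.uint8),cv2.RETR_EXTERNAL,cv2.CHAIN_APPROX_NONE)
        uv=cs[0][:,0,:]; W=ray(tag,uv,zs)[:,:2]
        (cx,cy),(w,h),a=cv2.minAreaRect((W*1000).astype(np.float32))
        b=cv2.boxPoints(((cx,cy),(w,h),a)); e=b[1]-b[0] if np.hypot(*(b[1]-b[0]))>np.hypot(*(b[2]-b[1])) else b[2]-b[1]
        print('px',c[i].round(0),'box',s[i,:4],'mid',round(cx,1),round(cy,1),'size',round(max(w,h),1),round(min(w,h),1),'ang',np.degrees(np.arctan2(e[1],e[0])).round(1)%180)
E
python3 - <<'E'
from h import *
print('w3 z.0405');parts('w3',.0405,(165,1,565,258))
print('w2 plug');parts('w2',.0415,(470,1,640,258))
f=load('w2');im=f['p'][:180,160:430,::-1]
cv2.imwrite('pics/rackz.png',cv2.resize(im,None,fx=2.96,fy=2.96,interpolation=cv2.INTER_CUBIC))
W=wristcloud(f['d'],f['pos'],f['rot'])
for u,v in [(300,220),(300,30),(200,60),(325,100),(385,110),(294,158),(205,130),(600,230)]: print(u,v,W[v,u].round(4))
E
```

```text
w3 z.0405
px [326.  65.] box [288   0  75 138] mid 568.8 -150.8 size 128.9 17.0 ang 154.8
px [467.  59.] box [450   0  35 120] mid 574.8 -281.9 size 100.1 13.8 ang 176.1
px [190.  44.] box [165   7  50  69] mid 591.9 -27.7 size 62.8 14.0 ang 33.0
px [169. 214.] box [165 133  15 125] mid 447.8 3.0 size 127.3 14.8 ang 173.2
px [484. 216.] box [473 172  21  83] mid 432.2 -316.4 size 86.5 18.2 ang 2.9
px [359. 214.] box [329 192  59  46] mid 431.2 -185.8 size 67.3 13.9 ang 126.8
px [216. 214.] box [199 198  36  33] mid 431.8 -40.3 size 38.4 18.1 ang 130.0
px [562. 243.] box [557 217   8  41] mid 407.1 -399.5 size 44.2 7.3 ang 10.6
w2 plug
px [472.  26.] box [470   0   8  76] mid 594.0 12.7 size 60.8 6.1 ang 6.5
px [518.  44.] box [499   8  39  67] mid 591.6 -26.6 size 60.4 14.9 ang 33.1
px [621. 110.] box [599  69  41  68] mid 537.3 -137.1 size 62.0 17.8 ang 156.7
px [510. 214.] box [492 200  36  31] mid 433.0 -43.6 size 33.5 18.4 ang 130.3
px [629. 227.] box [613 215  27  23] mid 419.0 -168.7 size 28.4 14.2 ang 132.5
300 220 [ 4.171e-01  1.747e-01 -2.000e-04]
300 30 [0.6094 0.1709 0.0091]
200 60 [0.5817 0.27   0.0138]
325 100 [0.5449 0.1463 0.0137]
385 110 [0.5353 0.0849 0.0142]
294 158 [0.4881 0.1776 0.0322]
205 130 [0.5157 0.271  0.0136]
600 230 [ 0.413  -0.1489  0.0304]
```

View pics/rackz.png

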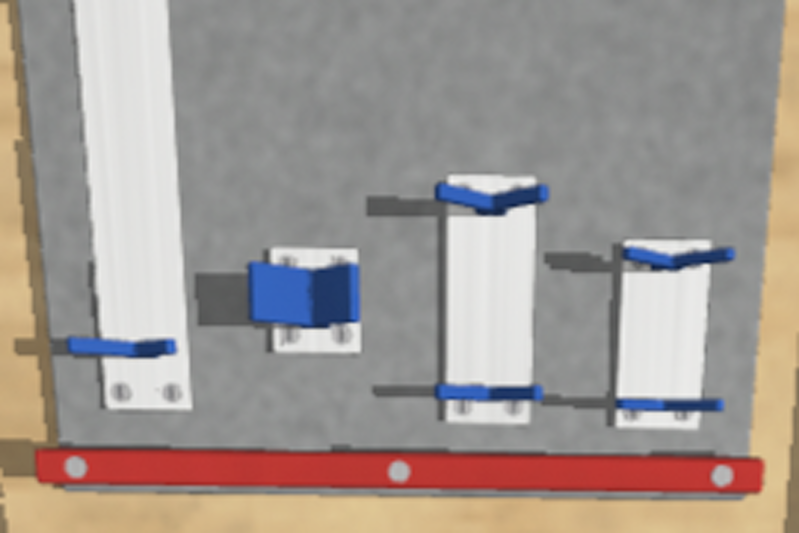

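```bash
python3 - <<'E'
from h import *
k=2.96
def q(pts,z): return ray('w2',[(u/k+160-.3,v/k-.3) for u,v in pts],z)[:,:2]*1000
print('bar',q([(40,450),(762,458)],.032).round(1))
for n,foot,pr in [('short',[(613,428),(700,429),(625,243),(711,243)],[(617,403),(722,405),(626,252),(733,254)]),
 ('mid',[(443,422),(530,424),(447,177),(536,180)],[(438,390),(542,391),(437,190),(548,190)]),
 ('plug',[(272,352),(360,352),(270,250),(357,250)],[(249,293),(357,293)]),
 ('long',[(104,409),(190,409)],[(68,345),(176,345)])]:
    F=q(foot,.014);P=q(pr,.039)
    print(n,'foot mids',[((F[i]+F[i+1])/2).round(1) for i in range(0,len(F),2)],'w',[np.hypot(*(F[i]-F[i+1])).round(1) for i in range(0,len(F),2)],
     'prong mids',[((P[i]+P[i+1])/2).round(1) for i in range(0,len(P),2)],[np.hypot(*(P[i]-P[i+1])).round(1) for i in range(0,len(P),2)])
E
```

```text
bar [[494.2 298.9]
 [491.7  53.5]]
short foot mids [array([501.3,  86.8]), array([561.9,  85.8])] w [np.float64(30.9), np.float64(29.1)] prong mids [array([509.2,  87. ]), array([555.1,  86.2])] [np.float64(34.6), np.float64(34.0)]
mid foot mids [array([503.2, 147.2]), array([581.7, 145.6])] w [np.float64(30.8), np.float64(29.7)] prong mids [array([513.4, 146.1]), array([573.2, 145.6])] [np.float64(34.1), np.float64(34.7)]
plug foot mids [array([526.9, 206.6]), array([559.7, 206. ])] w [np.float64(30.6), np.float64(29.5)] prong mids [array([543.2, 206.2])] [np.float64(34.6)]
long foot mids [array([507.9, 267. ])] w [np.float64(30.4)] prong mids [array([527.4, 265.6])] [np.float64(35.1)]
```

```bash
python3 - <<'E'
from h import *
f=load('w3');p=f['p']
a=cv2.resize(p[160:262,450:520,::-1],None,fx=5.6,fy=5.6,interpolation=cv2.INTER_CUBIC)
b=cv2.resize(p[160:262,325:395,::-1],None,fx=5.6,fy=5.6,interpolation=cv2.INTER_CUBIC)
cv2.imwrite('pics/z3.png',np.hstack([a,b]))
cv2.imwrite('pics/z4.png',cv2.resize(p[0:145,270:380,::-1],None,fx=4,fy=4,interpolation=cv2.INTER_CUBIC))
E
```

```text
(no output)
```

View pics/z3.png

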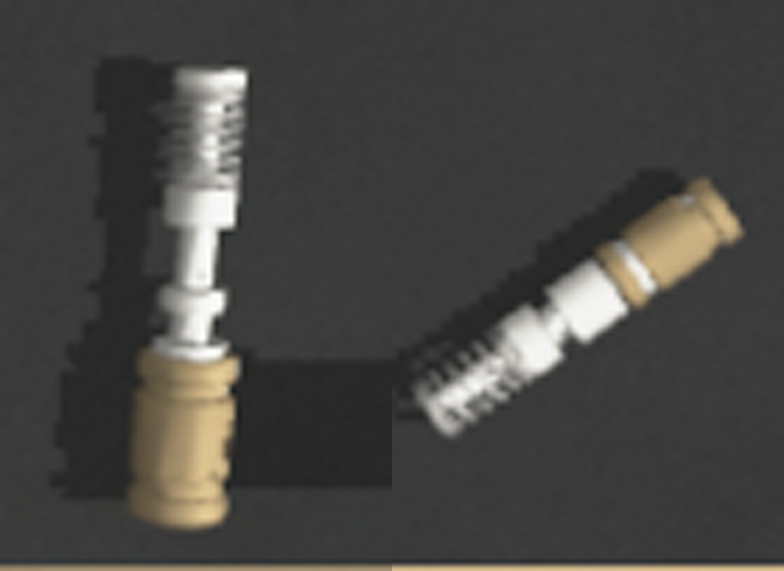

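View pics/z4.png

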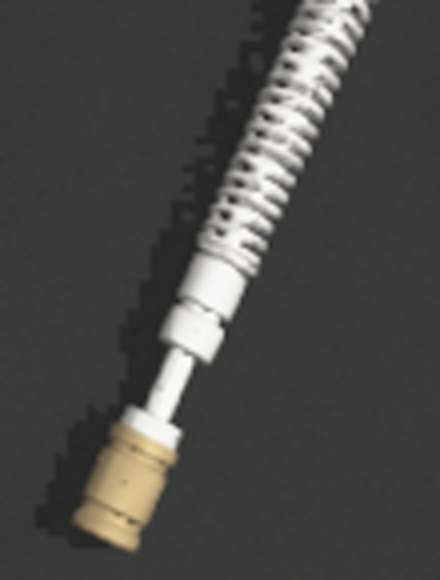

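```bash
python3 -c "
from h import *
goto(.4195,-.3171,.0515,-87.1)"
```

```text
t 3.55 pos [ 0.4304 -0.148   0.2508] yaw -89.9 d [ 0.1691  0.1992 -0.0112] rv [-0.0001 -0.0486 -0.0002] est q6 0.87
```

```bash
python3 -m creep '[{"dx":0.168,"dy":0.06,"dz":-0.011,"rx":0,"ry":-0.049,"rz":0,"gripper":0.7},{"dx":0.168,"dy":0.12,"dz":-0.011,"rx":0,"ry":-0.049,"rz":0,"gripper":0.7},{"dx":0.168,"dy":0.12,"dz":-0.011,"rx":0,"ry":-0.049,"rz":0,"gripper":0.7},{"dx":0.168,"dy":0.12,"dz":-0.011,"rx":0,"ry":-0.049,"rz":0,"gripper":0.7},{"dx":0.168,"dy":0.12,"dz":-0.011,"rx":0,"ry":-0.049,"rz":0,"gripper":0.7},{"dx":0.168,"dy":0.12,"dz":-0.011,"rx":0,"ry":-0.049,"rz":0,"gripper":0.7}]' 25
python3 -c "
from h import *
snap('wrist','w5')
goto(.4195,-.3171,.0515,-87.1)"
```

```text
time: 4.3
tool_pos: [0.4202, -0.3162, 0.1321]
tool_rot: [-1.569, -0.001, -1.52]
contact_force: [-0.3, 0.2, 0.1]
opening: 0.0642
t 4.35 pos [ 0.4202 -0.3162  0.1323] yaw -87.1 d [ 0.0007  0.0808 -0.0009] rv [-0.0017 -0.0001  0.0014] est q6 0.87
```

View pics/w5.png

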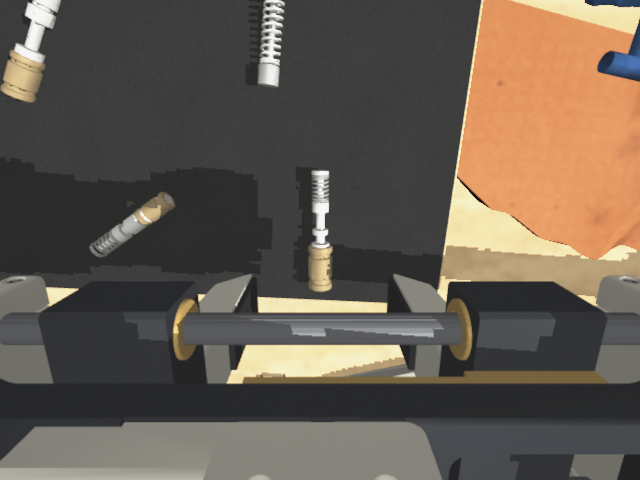

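The valve is centred between the fingers at col 320, with the gold at the bottom. Descending and gripping.

```bash
python3 -c "
from h import *
parts('w5',.0405,(280,165,360,293))"
python3 -m creep '[{"dx":0,"dy":0.05,"dz":-0.001,"rx":0,"ry":0,"rz":0,"gripper":0.7},{"dx":0,"dy":0.07,"dz":-0.001,"rx":0,"ry":0,"rz":0,"gripper":0.7},{"dx":0,"dy":0.0805,"dz":-0.001,"rx":0,"ry":0,"rz":0,"gripper":0.7},{"dx":0,"dy":0.0805,"dz":-0.001,"rx":0,"ry":0,"rz":0,"gripper":0.7},{"dx":0,"dy":0.0805,"dz":-0.001,"rx":0,"ry":0,"rz":0,"gripper":0},{"dx":0,"dy":0.0805,"dz":-0.001,"rx":0,"ry":0,"rz":0,"gripper":0},{"dx":0,"dy":0.0805,"dz":-0.001,"rx":0,"ry":0,"rz":0,"gripper":0},{"dx":0,"dy":0.0805,"dz":-0.001,"rx":0,"ry":0,"rz":0,"gripper":0},{"dx":0,"dy":0.0805,"dz":-0.001,"rx":0,"ry":0,"rz":0,"gripper":0},{"dx":0,"dy":0.0805,"dz":-0.001,"rx":0,"ry":0,"rz":0,"gripper":0},{"dx":0,"dy":0.0805,"dz":-0.001,"rx":0,"ry":0,"rz":0,"gripper":0}]' 25
```

```text
px [320. 235.] box [308 170  25 123] mid 431.8 -315.8 size 87.1 17.4 ang 2.8
time: 5.72
tool_pos: [0.4183, -0.3173, 0.0502]
tool_rot: [-1.571, 0.0, -1.522]
contact_force: [-0.3, 1.1, 0.8]
opening: 0.0176
```

```bash
python3 -c "
from h import *
goto(.5282,.1464,.047,-90.9)"
```

```text
t 5.725 pos [ 0.4183 -0.3173  0.0502] yaw -87.2 d [-0.4578  0.0032  0.1324] rv [ 0.      0.0645 -0.0001] est q6 1.86
```

```bash
python3 -m creep '[{"dx":0,"dy":-0.03,"dz":0,"rx":0,"ry":0,"rz":0,"gripper":0},{"dx":0,"dy":-0.07,"dz":0,"rx":0,"ry":0,"rz":0,"gripper":0},{"dx":-0.458,"dy":-0.07,"dz":0.132,"rx":0,"ry":0.065,"rz":0,"gripper":0},{"dx":-0.458,"dy":-0.07,"dz":0.132,"rx":0,"ry":0.065,"rz":0,"gripper":0},{"dx":-0.458,"dy":-0.07,"dz":0.132,"rx":0,"ry":0.065,"rz":0,"gripper":0},{"dx":-0.458,"dy":-0.07,"dz":0.132,"rx":0,"ry":0.065,"rz":0,"gripper":0},{"dx":-0.458,"dy":-0.07,"dz":0.132,"rx":0,"ry":0.065,"rz":0,"gripper":0},{"dx":-0.458,"dy":-0.07,"dz":0.132,"rx":0,"ry":0.065,"rz":0,"gripper":0},{"dx":-0.458,"dy":-0.07,"dz":0.132,"rx":0,"ry":0.065,"rz":0,"gripper":0},{"dx":-0.458,"dy":-0.07,"dz":0.132,"rx":0,"ry":0.065,"rz":0,"gripper":0},{"dx":-0.458,"dy":-0.07,"dz":0.132,"rx":0,"ry":0.065,"rz":0,"gripper":0},{"dx":-0.458,"dy":-0.07,"dz":0.132,"rx":0,"ry":0.065,"rz":0,"gripper":0},{"dx":-0.458,"dy":-0.07,"dz":0.132,"rx":0,"ry":0.065,"rz":0,"gripper":0}]'
python3 -c "
from h import *
snap('wrist','w6')
goto(.5282,.1464,.047,-90.9)"
```

```text
time: 7.35
tool_pos: [0.5276, 0.1453, 0.1202]
tool_rot: [-1.571, -0.0, -1.589]
contact_force: [0.1, 0.1, -0.8]
opening: 0.0172
t 7.4 pos [0.5277 0.1453 0.1203] yaw -91.0 d [-0.0011  0.0733  0.0005] rv [ 0.0002 -0.0023  0.0001] est q6 1.86
```

View pics/w6.png

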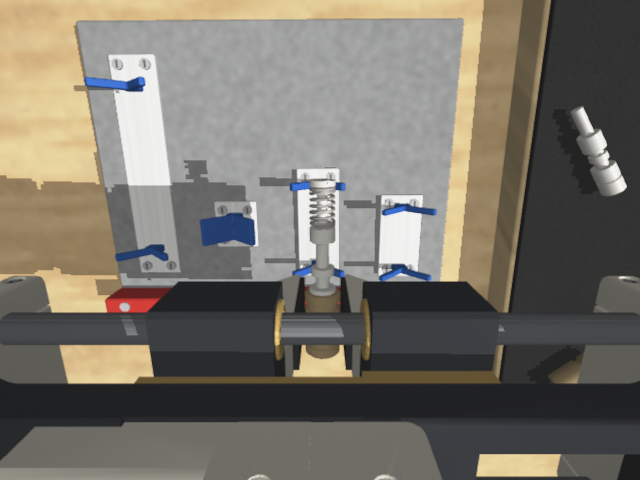

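```bash
python3 - <<'E'
from h import *
def m(a,b,z): 
    P=ray('w6',[a,b],z)*1000; return ((P[0]+P[1])/2).round(1),np.hypot(*(P[0]-P[1])[:2]).round(1)
print('mid far',m((291,187),(345,187),.039))
print('mid near',m((294,271),(344,273),.039))
print('short far',m((385,209),(435,212),.039),'near',m((382,275),(430,277),.039))
print('long far',m((86,83),(143,85),.039),'near',m((118,255),(168,253),.039))
print('plug',m((201,232),(255,231),.039))
print('valve end',ray('w6',[(322,180)],.11)*1000)
f=load('w6');cv2.imwrite('pics/z6.png',cv2.resize(f['p'][40:290,70:450,::-1],None,fx=2.1,fy=2.1,interpolation=cv2.INTER_CUBIC))
E
```

```text
mid far (array([572.8, 145.5,  39. ]), np.float64(34.4))
mid near (array([515.1, 146. ,  39. ]), np.float64(34.2))
short far (array([556.5,  86. ,  39. ]), np.float64(32.7)) near (array([511.1,  86.5,  39. ]), np.float64(33.0))
long far (array([635.6, 264.4,  39. ]), np.float64(33.5)) near (array([530.1, 264.1,  39. ]), np.float64(33.9))
plug (array([544.7, 205.5,  39. ]), np.float64(35.7))
valve end [[584.38806045 142.66687369 110.        ]]
```

View pics/z6.png

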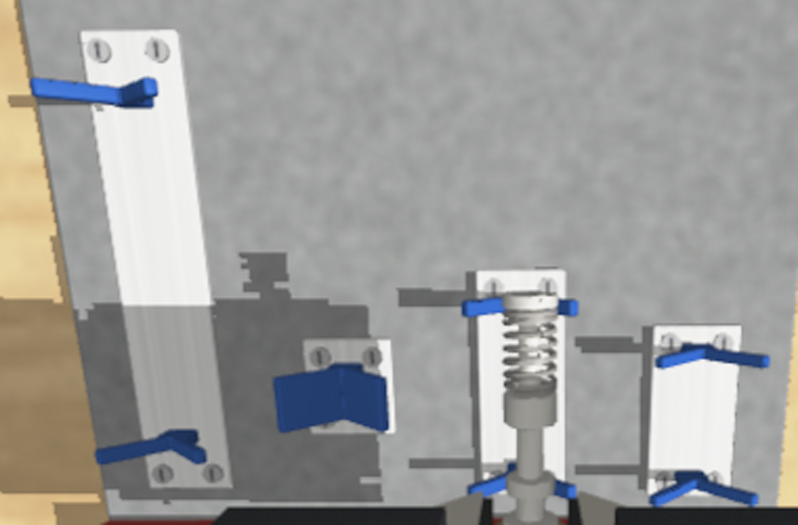

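```bash
python3 -m creep '[{"dx":-0.001,"dy":0.04,"dz":0.0,"rx":0,"ry":0,"rz":0,"gripper":0},{"dx":-0.001,"dy":0.06,"dz":0.0,"rx":0,"ry":0,"rz":0,"gripper":0},{"dx":-0.001,"dy":0.07,"dz":0.0,"rx":0,"ry":0,"rz":0,"gripper":0},{"dx":-0.001,"dy":0.073,"dz":0.0,"rx":0,"ry":0,"rz":0,"gripper":0},{"dx":-0.001,"dy":0.073,"dz":0.0,"rx":0,"ry":0,"rz":0,"gripper":0},{"dx":-0.001,"dy":0.073,"dz":0.0,"rx":0,"ry":0,"rz":0,"gripper":0}]'
```

```text
time: 8.15
tool_pos: [0.5283, 0.1476, 0.048]
tool_rot: [-1.569, 0.0, -1.587]
contact_force: [-0.8, 0.4, -0.7]
opening: 0.0173
```

```bash
python3 -m creep '[{"dx":0,"dy":0.0,"dz":0.0,"rx":0,"ry":0,"rz":0,"gripper":0.35},{"dx":0,"dy":0.0,"dz":0.0,"rx":0,"ry":0,"rz":0,"gripper":0.35},{"dx":0,"dy":0.0,"dz":0.0,"rx":0,"ry":0,"rz":0,"gripper":0.35},{"dx":0,"dy":-0.04,"dz":0.0,"rx":0,"ry":0,"rz":0,"gripper":0.35},{"dx":0,"dy":-0.1,"dz":0.0,"rx":0,"ry":0,"rz":0,"gripper":0.35},{"dx":0,"dy":-0.15,"dz":-0.06,"rx":0,"ry":0,"rz":0,"gripper":0.7},{"dx":0,"dy":-0.15,"dz":-0.06,"rx":0,"ry":0,"rz":0,"gripper":0.7},{"dx":0,"dy":-0.15,"dz":-0.06,"rx":0,"ry":0,"rz":0,"gripper":0.7}]'
python3 -c "
from h import *
snap('wrist','w7')
"
```

```text
time: 9.15
tool_pos: [0.4678, 0.1487, 0.1977]
tool_rot: [-1.569, 0.0, -1.587]
contact_force: [-0.3, -0.1, -0.2]
opening: 0.0574
```

View pics/w7.png

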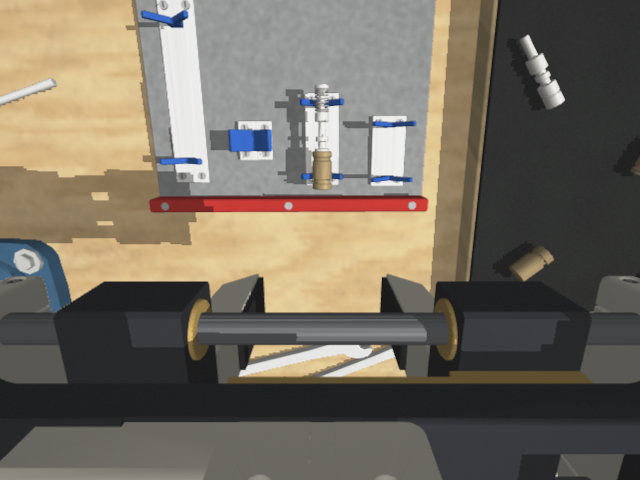

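The middle valve is seated over both saddles, gold (322,170) towards the bar. Next is the small valve.

```bash
python3 -c "
from h import *
goto(.4336,-.189,.14,36.8)"
```

```text
t 9.2 pos [0.4681 0.1486 0.1968] yaw -90.9 d [ 0.3381  0.0568 -0.0291] rv [-1.0000e-04 -2.2291e+00  2.0000e-04] est q6 -1.05
```

```bash
python3 -m creep '[{"dx":0.338,"dy":0.0,"dz":-0.029,"rx":0,"ry":-2.229,"rz":0,"gripper":0.7},{"dx":0.338,"dy":0.0,"dz":-0.029,"rx":0,"ry":-2.229,"rz":0,"gripper":0.7},{"dx":0.338,"dy":0.0,"dz":-0.029,"rx":0,"ry":-2.229,"rz":0,"gripper":0.7},{"dx":0.338,"dy":0.0,"dz":-0.029,"rx":0,"ry":-2.229,"rz":0,"gripper":0.7},{"dx":0.338,"dy":0.0,"dz":-0.029,"rx":0,"ry":-2.229,"rz":0,"gripper":0.7},{"dx":0.338,"dy":0.0,"dz":-0.029,"rx":0,"ry":-2.229,"rz":0,"gripper":0.7},{"dx":0.338,"dy":0.0,"dz":-0.029,"rx":0,"ry":-2.229,"rz":0,"gripper":0.7},{"dx":0.338,"dy":0.057,"dz":-0.029,"rx":0,"ry":-2.229,"rz":0,"gripper":0.7},{"dx":0.338,"dy":0.057,"dz":-0.029,"rx":0,"ry":-2.229,"rz":0,"gripper":0.7},{"dx":0.338,"dy":0.057,"dz":-0.029,"rx":0,"ry":-2.229,"rz":0,"gripper":0.7},{"dx":0.338,"dy":0.057,"dz":-0.029,"rx":0,"ry":-2.229,"rz":0,"gripper":0.7},{"dx":0.338,"dy":0.057,"dz":-0.029,"rx":0,"ry":-2.229,"rz":0,"gripper":0.7},{"dx":0.338,"dy":0.057,"dz":-0.029,"rx":0,"ry":-2.229,"rz":0,"gripper":0.7},{"dx":0.338,"dy":0.057,"dz":-0.029,"rx":0,"ry":-2.229,"rz":0,"gripper":0.7},{"dx":0.338,"dy":0.057,"dz":-0.029,"rx":0,"ry":-2.229,"rz":0,"gripper":0.7}]'
python3 -c "
from h import *
snap('wrist','w8')
parts('w8',.039,(260,150,380,300))
goto(.4336,-.189,.0515,36.8)"
```

```text
time: 11.08
tool_pos: [0.4333, -0.1891, 0.1393]
tool_rot: [-1.569, 0.0, 0.639]
contact_force: [0.2, 0.3, 0.1]
opening: 0.0646
px [272. 167.] box [260 150  37  53] mid 369.0 -168.7 size 43.8 19.7 ang 90.1
px [324. 240.] box [315 195  19  91] mid 432.1 -186.9 size 67.5 13.4 ang 126.6
t 11.125 pos [ 0.4333 -0.189   0.1395] yaw 36.6 d [ 0.0003  0.088  -0.0002] rv [-0.0011 -0.0027 -0.0003] est q6 -1.05
```

View pics/w8.png

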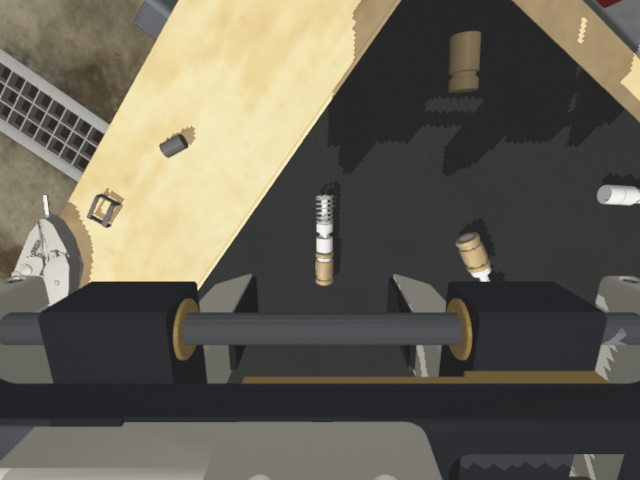

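```bash
python3 -m creep '[{"dx":0,"dy":0.05,"dz":0,"rx":0,"ry":0,"rz":0,"gripper":0.7},{"dx":0,"dy":0.08,"dz":0,"rx":0,"ry":0,"rz":0,"gripper":0.7},{"dx":0,"dy":0.087,"dz":0,"rx":0,"ry":0,"rz":0,"gripper":0.7},{"dx":0,"dy":0.087,"dz":0,"rx":0,"ry":0,"rz":0,"gripper":0.7},{"dx":0,"dy":0.087,"dz":0,"rx":0,"ry":0,"rz":0,"gripper":0},{"dx":0,"dy":0.087,"dz":0,"rx":0,"ry":0,"rz":0,"gripper":0},{"dx":0,"dy":0.087,"dz":0,"rx":0,"ry":0,"rz":0,"gripper":0},{"dx":0,"dy":0.087,"dz":0,"rx":0,"ry":0,"rz":0,"gripper":0},{"dx":0,"dy":0.087,"dz":0,"rx":0,"ry":0,"rz":0,"gripper":0},{"dx":0,"dy":0.087,"dz":0,"rx":0,"ry":0,"rz":0,"gripper":0},{"dx":0,"dy":0.087,"dz":0,"rx":0,"ry":0,"rz":0,"gripper":0}]' 25
python3 -c "
from h import *
goto(.5288,.0866,.12,-90.9)"
```

```text
time: 12.5
tool_pos: [0.4334, -0.1889, 0.0532]
tool_rot: [-1.571, -0.0, 0.642]
contact_force: [-0.1, 0.5, 0.4]
opening: 0.0136
t 12.5 pos [ 0.4334 -0.1889  0.0532] yaw 36.8 d [ 0.2414 -0.0668  0.1635] rv [-1.0000e-04  2.2285e+00  0.0000e+00] est q6 1.75
```

```bash
python3 -m creep '[{"dx":0,"dy":-0.04,"dz":0,"rx":0,"ry":0,"rz":0,"gripper":0},{"dx":0,"dy":-0.075,"dz":0,"rx":0,"ry":0,"rz":0,"gripper":0},{"dx":0.242,"dy":-0.075,"dz":0.164,"rx":0,"ry":2.228,"rz":0,"gripper":0},{"dx":0.242,"dy":-0.075,"dz":0.164,"rx":0,"ry":2.228,"rz":0,"gripper":0},{"dx":0.242,"dy":-0.075,"dz":0.164,"rx":0,"ry":2.228,"rz":0,"gripper":0},{"dx":0.242,"dy":-0.075,"dz":0.164,"rx":0,"ry":2.228,"rz":0,"gripper":0},{"dx":0.242,"dy":-0.075,"dz":0.164,"rx":0,"ry":2.228,"rz":0,"gripper":0},{"dx":0.242,"dy":-0.075,"dz":0.164,"rx":0,"ry":2.228,"rz":0,"gripper":0},{"dx":0.242,"dy":-0.075,"dz":0.164,"rx":0,"ry":2.228,"rz":0,"gripper":0},{"dx":0.242,"dy":-0.075,"dz":0.164,"rx":0,"ry":2.228,"rz":0,"gripper":0},{"dx":0.242,"dy":-0.075,"dz":0.164,"rx":0,"ry":2.228,"rz":0,"gripper":0},{"dx":0.242,"dy":-0.075,"dz":0.164,"rx":0,"ry":2.228,"rz":0,"gripper":0},{"dx":0.242,"dy":-0.075,"dz":0.164,"rx":0,"ry":2.228,"rz":0,"gripper":0},{"dx":0.242,"dy":-0.075,"dz":0.164,"rx":0,"ry":2.228,"rz":0,"gripper":0},{"dx":0.242,"dy":-0.075,"dz":0.164,"rx":0,"ry":2.228,"rz":0,"gripper":0},{"dx":0.242,"dy":-0.075,"dz":0.164,"rx":0,"ry":2.228,"rz":0,"gripper":0},{"dx":0.242,"dy":-0.075,"dz":0.164,"rx":0,"ry":2.228,"rz":0,"gripper":0}]'
python3 -c "
from h import *
snap('wrist','w9')
goto(.5295,.0872,.0482,-90.9)"
```

```text
time: 14.62
tool_pos: [0.5288, 0.0873, 0.1281]
tool_rot: [-1.571, 0.0, -1.584]
contact_force: [-0.1, 0.2, -0.5]
opening: 0.0135
t 14.675 pos [0.5289 0.0873 0.1281] yaw -90.8 d [0.0001 0.0799 0.0006] rv [ 0.0001  0.0021 -0.0001] est q6 1.75
```

View pics/w9.png

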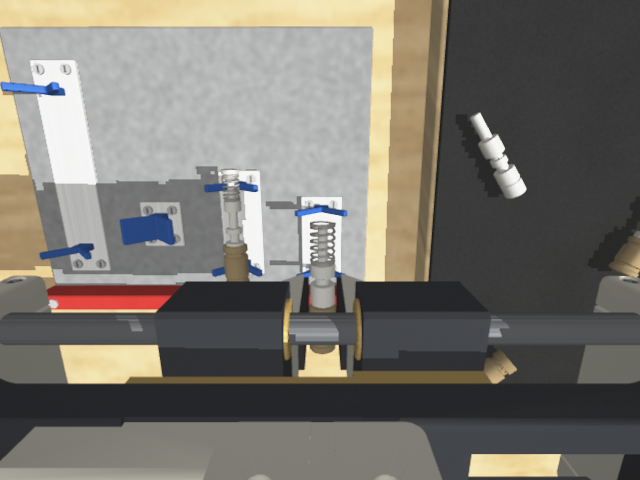

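The small valve hangs over the short insert at col 322, spring end at (322,225). Lowering.

```bash
python3 -m creep '[{"dx":0,"dy":0.05,"dz":0.001,"rx":0,"ry":0,"rz":0,"gripper":0},{"dx":0,"dy":0.07,"dz":0.001,"rx":0,"ry":0,"rz":0,"gripper":0},{"dx":0,"dy":0.079,"dz":0.001,"rx":0,"ry":0,"rz":0,"gripper":0},{"dx":0,"dy":0.0795,"dz":0.001,"rx":0,"ry":0,"rz":0,"gripper":0},{"dx":0,"dy":0.0795,"dz":0.001,"rx":0,"ry":0,"rz":0,"gripper":0},{"dx":0,"dy":0.0795,"dz":0.001,"rx":0,"ry":0,"rz":0,"gripper":0}]'
```

```text
time: 15.42
tool_pos: [0.5304, 0.0873, 0.0493]
tool_rot: [-1.569, 0.0, -1.586]
contact_force: [-0.3, -0.0, -0.8]
opening: 0.0134
```

```bash
python3 -m creep '[{"dx":0,"dy":0.0,"dz":0.0,"rx":0,"ry":0,"rz":0,"gripper":0.3},{"dx":0,"dy":0.0,"dz":0.0,"rx":0,"ry":0,"rz":0,"gripper":0.3},{"dx":0,"dy":0.0,"dz":0.0,"rx":0,"ry":0,"rz":0,"gripper":0.3},{"dx":0,"dy":-0.04,"dz":0.0,"rx":0,"ry":0,"rz":0,"gripper":0.3},{"dx":0,"dy":-0.1,"dz":0.0,"rx":0,"ry":0,"rz":0,"gripper":0.3},{"dx":0,"dy":-0.15,"dz":-0.06,"rx":0,"ry":0,"rz":0,"gripper":0.7},{"dx":0,"dy":-0.15,"dz":-0.06,"rx":0,"ry":0,"rz":0,"gripper":0.7},{"dx":0,"dy":-0.15,"dz":-0.06,"rx":0,"ry":0,"rz":0,"gripper":0.7}]'
python3 -c "
from h import *
snap('wrist','w10')
goto(.43,-0.05,.2,-50)
"
```

```text
time: 16.42
tool_pos: [0.47, 0.0883, 0.1992]
tool_rot: [-1.569, 0.0, -1.586]
contact_force: [0.1, -0.4, -0.3]
opening: 0.0531
t 16.475 pos [0.4703 0.0882 0.1983] yaw -90.9 d [ 0.1388 -0.0017 -0.0382] rv [-3.000e-04 -7.133e-01  0.000e+00] est q6 0.76
```

View pics/w10.png

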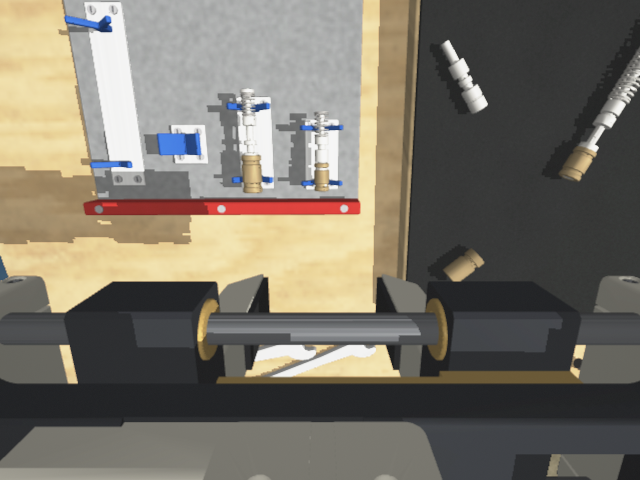

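```bash
python3 -m creep '[{"dx":0.134,"dy":0.0,"dz":-0.038,"rx":0,"ry":-0.708,"rz":0,"gripper":1},{"dx":0.134,"dy":0.0,"dz":-0.038,"rx":0,"ry":-0.708,"rz":0,"gripper":1},{"dx":0.134,"dy":0.0,"dz":-0.038,"rx":0,"ry":-0.708,"rz":0,"gripper":1},{"dx":0.134,"dy":0.05,"dz":-0.038,"rx":0,"ry":-0.708,"rz":0,"gripper":1},{"dx":0.134,"dy":0.05,"dz":-0.038,"rx":0,"ry":-0.708,"rz":0,"gripper":0.75},{"dx":0.134,"dy":0.05,"dz":-0.038,"rx":0,"ry":-0.708,"rz":0,"gripper":0.75},{"dx":0.134,"dy":0.05,"dz":-0.038,"rx":0,"ry":-0.708,"rz":0,"gripper":0.75}]'
python3 -c "
from h import *
snap('wrist','w11')
parts('w11',.0415,(250,150,390,300))
parts('w10',.0415,(420,220,500,278))
goto(.433,-.043,.0515,-50)"
```

```text
time: 17.35
tool_pos: [0.431, -0.0451, 0.1497]
tool_rot: [-1.57, -0.002, -0.879]
contact_force: [0.3, -0.6, 0.4]
opening: 0.0697
px [267. 172.] box [250 150  53  68] mid 443.7 20.8 size 61.3 28.4 ang 0.0
px [317. 238.] box [295 226  45  25] mid 431.9 -41.2 size 33.0 18.5 ang 129.6
px [265. 288.] box [250 265  46  35] mid 371.9 -37.3 size 43.9 22.2 ang 89.9
px [464. 265.] box [444 249  41  29] mid 431.5 -41.7 size 33.5 20.0 ang 130.4
t 17.4 pos [ 0.4309 -0.045   0.1498] yaw -50.3 d [-0.0004  0.0983  0.0028] rv [-0.0014 -0.006   0.0018] est q6 0.77
```

View pics/w11.png

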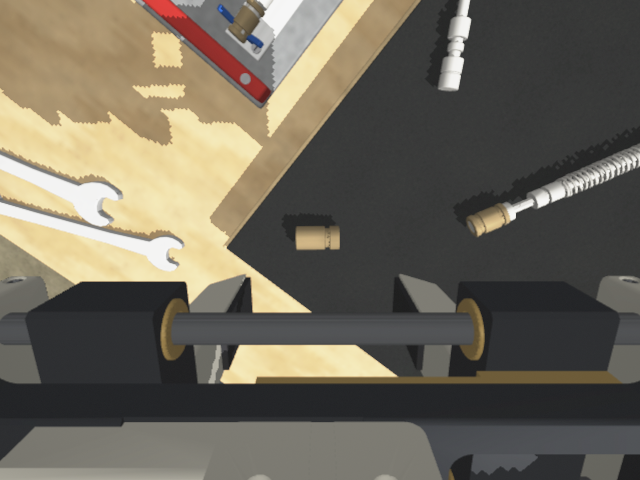

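```bash
python3 -m creep '[{"dx":-0.002,"dy":0.05,"dz":0.003,"rx":0,"ry":0,"rz":0,"gripper":0.75},{"dx":-0.002,"dy":0.08,"dz":0.003,"rx":0,"ry":0,"rz":0,"gripper":0.75},{"dx":-0.002,"dy":0.097,"dz":0.003,"rx":0,"ry":0,"rz":0,"gripper":0.75},{"dx":-0.002,"dy":0.098,"dz":0.003,"rx":0,"ry":0,"rz":0,"gripper":0.75},{"dx":-0.002,"dy":0.098,"dz":0.003,"rx":0,"ry":0,"rz":0,"gripper":0},{"dx":-0.002,"dy":0.098,"dz":0.003,"rx":0,"ry":0,"rz":0,"gripper":0},{"dx":-0.002,"dy":0.098,"dz":0.003,"rx":0,"ry":0,"rz":0,"gripper":0},{"dx":-0.002,"dy":0.098,"dz":0.003,"rx":0,"ry":0,"rz":0,"gripper":0},{"dx":-0.002,"dy":0.098,"dz":0.003,"rx":0,"ry":0,"rz":0,"gripper":0},{"dx":-0.002,"dy":0.098,"dz":0.003,"rx":0,"ry":0,"rz":0,"gripper":0}]' 25
python3 -c "
from h import *
goto(.5433,.207,.12,-0.9)"
```

```text
time: 18.65
tool_pos: [0.4311, -0.0417, 0.0509]
tool_rot: [-1.57, -0.0, -0.878]
contact_force: [-1.7, 0.2, 3.7]
opening: 0.0312
t 18.65 pos [ 0.4311 -0.0417  0.0509] yaw -50.3 d [-0.1197 -0.069   0.2452] rv [-2.000e-04 -8.624e-01  4.000e-04] est q6 0.38
```

```bash
python3 -m creep '[{"dx":0,"dy":-0.04,"dz":0,"rx":0,"ry":0,"rz":0,"gripper":0},{"dx":0,"dy":-0.075,"dz":0,"rx":0,"ry":0,"rz":0,"gripper":0},{"dx":-0.12,"dy":-0.075,"dz":0.245,"rx":0,"ry":-0.862,"rz":0,"gripper":0},{"dx":-0.12,"dy":-0.075,"dz":0.245,"rx":0,"ry":-0.862,"rz":0,"gripper":0},{"dx":-0.12,"dy":-0.075,"dz":0.245,"rx":0,"ry":-0.862,"rz":0,"gripper":0},{"dx":-0.12,"dy":-0.075,"dz":0.245,"rx":0,"ry":-0.862,"rz":0,"gripper":0},{"dx":-0.12,"dy":-0.075,"dz":0.245,"rx":0,"ry":-0.862,"rz":0,"gripper":0},{"dx":-0.12,"dy":-0.075,"dz":0.245,"rx":0,"ry":-0.862,"rz":0,"gripper":0},{"dx":-0.12,"dy":-0.075,"dz":0.245,"rx":0,"ry":-0.862,"rz":0,"gripper":0},{"dx":-0.12,"dy":-0.075,"dz":0.245,"rx":0,"ry":-0.862,"rz":0,"gripper":0},{"dx":-0.12,"dy":-0.075,"dz":0.245,"rx":0,"ry":-0.862,"rz":0,"gripper":0}]'
python3 -c "
from h import *
snap('wrist','w12');snap('top','t12');snap('scene','s12')
goto(.5433,.207,.047,-0.9)
f=load('t12');cv2.imwrite('pics/t12z.png',cv2.resize(f['p'][180:330,160:490,::-1],None,fx=2.42,fy=2.42))
f=load('s12');cv2.imwrite('pics/s12z.png',cv2.resize(f['p'][130:290,180:400,::-1],None,fx=3.6,fy=3.6))
"
```

```text
time: 20.02
tool_pos: [0.5428, 0.2062, 0.1259]
tool_rot: [-1.571, -0.0, -0.018]
contact_force: [-0.8, -0.8, -0.4]
opening: 0.0315
t 20.175 pos [0.5429 0.2067 0.1259] yaw -1.0 d [0.0004 0.0789 0.0003] rv [-0.0001 -0.0012  0.0002] est q6 0.38
```

View pics/w12.png

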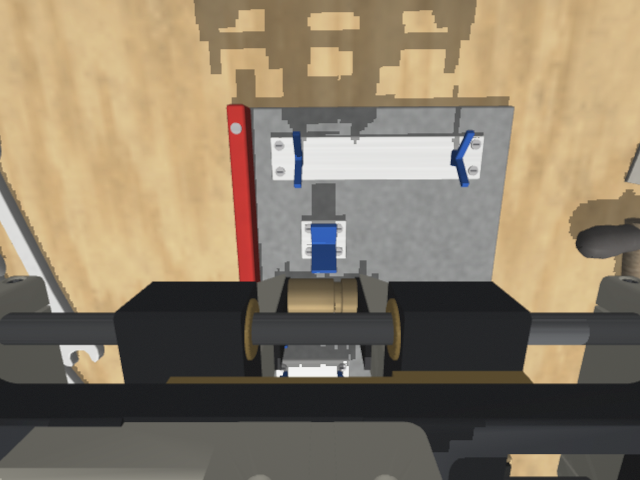

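View pics/s12z.png

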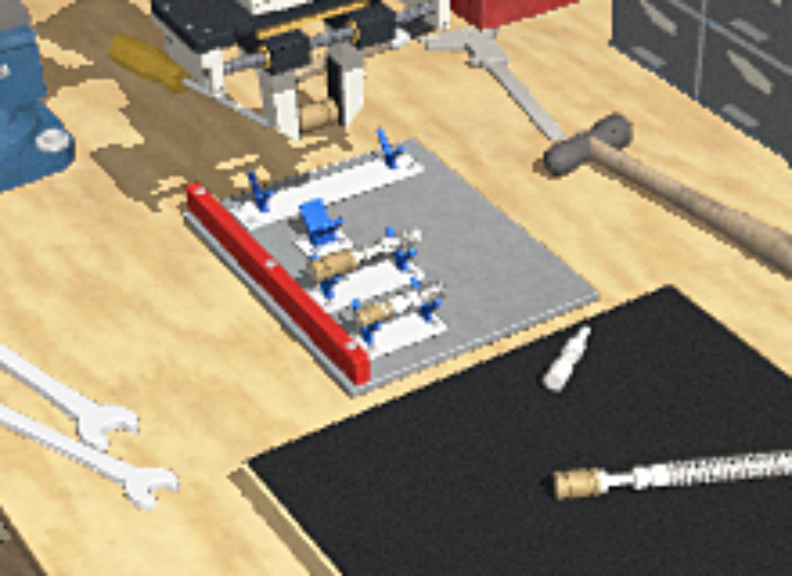

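```bash
python3 -m creep '[{"dx":0,"dy":0.05,"dz":0,"rx":0,"ry":0,"rz":0,"gripper":0},{"dx":0,"dy":0.07,"dz":0,"rx":0,"ry":0,"rz":0,"gripper":0},{"dx":0,"dy":0.078,"dz":0,"rx":0,"ry":0,"rz":0,"gripper":0},{"dx":0,"dy":0.079,"dz":0,"rx":0,"ry":0,"rz":0,"gripper":0},{"dx":0,"dy":0.079,"dz":0,"rx":0,"ry":0,"rz":0,"gripper":0},{"dx":0,"dy":0.079,"dz":0,"rx":0,"ry":0,"rz":0,"gripper":0}]'
```

```text
time: 20.92
tool_pos: [0.5426, 0.2065, 0.0473]
tool_rot: [-1.572, 0.0, -0.016]
contact_force: [-3.0, -4.4, 2.5]
opening: 0.0313
```

```bash
python3 -m creep '[{"dx":0,"dy":0.0,"dz":0.0,"rx":0,"ry":0,"rz":0,"gripper":0.48},{"dx":0,"dy":0.0,"dz":0.0,"rx":0,"ry":0,"rz":0,"gripper":0.48},{"dx":0,"dy":0.0,"dz":0.0,"rx":0,"ry":0,"rz":0,"gripper":0.48},{"dx":0,"dy":-0.04,"dz":0.0,"rx":0,"ry":0,"rz":0,"gripper":0.48},{"dx":0,"dy":-0.1,"dz":0.0,"rx":0,"ry":0,"rz":0,"gripper":0.48},{"dx":0,"dy":-0.15,"dz":-0.1,"rx":0,"ry":0,"rz":0,"gripper":0.7},{"dx":0,"dy":-0.15,"dz":-0.1,"rx":0,"ry":0,"rz":0,"gripper":0.7},{"dx":0,"dy":-0.15,"dz":-0.1,"rx":0,"ry":0,"rz":0,"gripper":0.7}]'
python3 -c "
from h import *
snap('wrist','w13')
"
```

```text
time: 21.92
tool_pos: [0.5424, 0.1048, 0.1989]
tool_rot: [-1.571, -0.004, -0.02]
contact_force: [-0.1, 0.1, 0.6]
opening: 0.0638
```

View pics/w13.png

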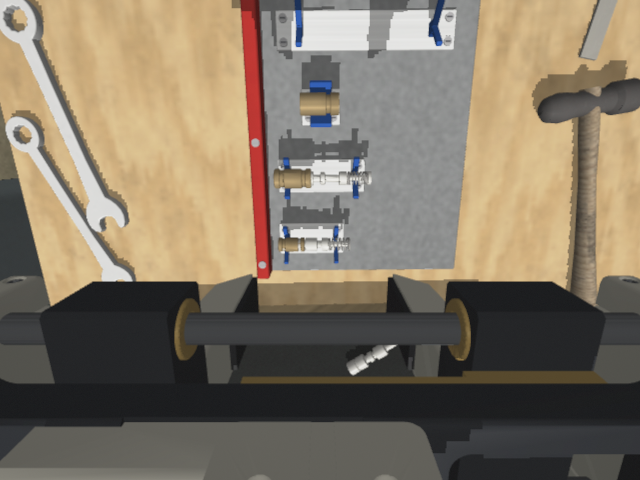

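All three are seated: the plug at (320,103), the middle valve at (322,178) and the small valve at (315,243). Now the long valve.

```bash
python3 -c "
from h import *
goto(.48,-.11,.25,-115.2)"
```

```text
t 21.975 pos [0.5417 0.1062 0.1976] yaw -1.1 d [-0.0576 -0.0527 -0.2173] rv [-2.4000e-03  1.9921e+00  8.0000e-04] est q6 1.79
```

```bash
python3 -m creep '[{"dx":-0.058,"dy":-0.053,"dz":-0.217,"rx":0,"ry":1.992,"rz":0,"gripper":0.7},{"dx":-0.058,"dy":-0.053,"dz":-0.217,"rx":0,"ry":1.992,"rz":0,"gripper":0.7},{"dx":-0.058,"dy":-0.053,"dz":-0.217,"rx":0,"ry":1.992,"rz":0,"gripper":0.7},{"dx":-0.058,"dy":-0.053,"dz":-0.217,"rx":0,"ry":1.992,"rz":0,"gripper":0.7},{"dx":-0.058,"dy":-0.053,"dz":-0.217,"rx":0,"ry":1.992,"rz":0,"gripper":0.7},{"dx":-0.058,"dy":-0.053,"dz":-0.217,"rx":0,"ry":1.992,"rz":0,"gripper":0.7},{"dx":-0.058,"dy":-0.053,"dz":-0.217,"rx":0,"ry":1.992,"rz":0,"gripper":0.7},{"dx":-0.058,"dy":-0.053,"dz":-0.217,"rx":0,"ry":1.992,"rz":0,"gripper":0.7},{"dx":-0.058,"dy":-0.053,"dz":-0.217,"rx":0,"ry":1.992,"rz":0,"gripper":0.7},{"dx":-0.058,"dy":-0.053,"dz":-0.217,"rx":0,"ry":1.992,"rz":0,"gripper":0.7},{"dx":-0.058,"dy":-0.053,"dz":-0.217,"rx":0,"ry":1.992,"rz":0,"gripper":0.7},{"dx":-0.058,"dy":-0.053,"dz":-0.217,"rx":0,"ry":1.992,"rz":0,"gripper":0.7},{"dx":-0.058,"dy":-0.053,"dz":-0.217,"rx":0,"ry":1.992,"rz":0,"gripper":0.7},{"dx":-0.058,"dy":-0.053,"dz":-0.217,"rx":0,"ry":1.992,"rz":0,"gripper":0.7}]'
python3 -c "
from h import *
snap('wrist','w14')
parts('w14',.0405,(270,20,380,260))
goto(.56,-.147,.13,-115.2)"
```

```text
time: 23.72
tool_pos: [0.4798, -0.1086, 0.2495]
tool_rot: [-1.571, 0.0, -2.006]
contact_force: [0.8, -0.3, 0.1]
opening: 0.064
px [322.  98.] box [313  20  19 165] mid 575.3 -154.5 size 145.2 16.7 ang 154.6
t 23.775 pos [ 0.4798 -0.1087  0.2496] yaw -115.0 d [0.0008 0.1196 0.0889] rv [ 0.0002  0.0038 -0.0001] est q6 1.75
```

View pics/w14.png

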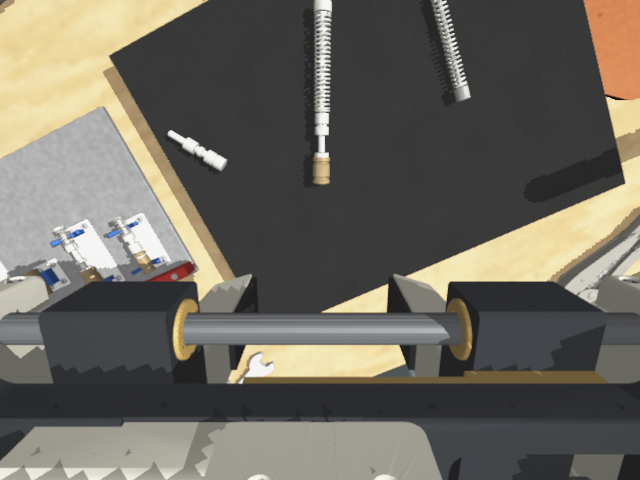

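```bash
python3 -c "
from h import *
goto(.5661,-.1501,.0515,-115.4)"
python3 -m creep '[{"dx":0,"dy":0.06,"dz":0.096,"rx":0,"ry":0.005,"rz":0,"gripper":0.6},{"dx":0,"dy":0.12,"dz":0.096,"rx":0,"ry":0.005,"rz":0,"gripper":0.6},{"dx":0,"dy":0.12,"dz":0.096,"rx":0,"ry":0.005,"rz":0,"gripper":0.6},{"dx":0,"dy":0.12,"dz":0.096,"rx":0,"ry":0.005,"rz":0,"gripper":0.6},{"dx":0,"dy":0.12,"dz":0.096,"rx":0,"ry":0.005,"rz":0,"gripper":0.6}]' 35
python3 -c "
from h import *
snap('wrist','w15')
goto(.5661,-.1501,.0515,-115.4)"
```

```text
t 23.775 pos [ 0.4798 -0.1087  0.2496] yaw -115.0 d [0.0011 0.1981 0.0957] rv [ 0.0002  0.0073 -0.0001] est q6 1.75
time: 24.4
tool_pos: [0.567, -0.1496, 0.1309]
tool_rot: [-1.569, 0.0, -2.013]
contact_force: [0.2, -0.0, -0.2]
opening: 0.055
t 24.45 pos [ 0.5671 -0.1496  0.1315] yaw -115.3 d [ 0.0009  0.08   -0.0009] rv [-0.0026  0.0014 -0.0003] est q6 1.75
```

View pics/w15.png

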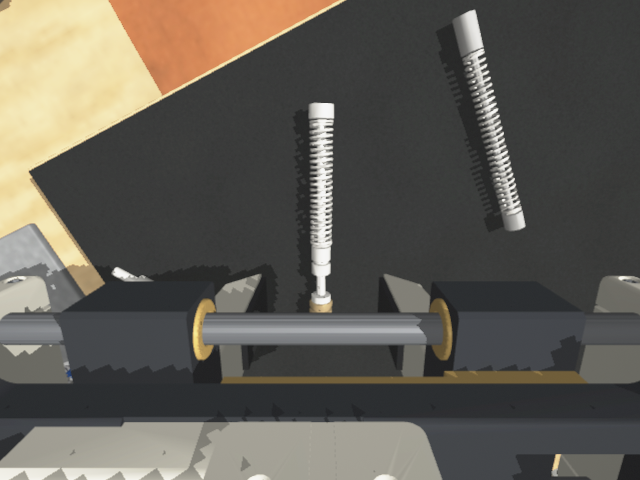

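```bash
python3 -c "
from h import *
print(ray('w15',[(321,103),(321,262),(320,290)],.0405)*1000)"
python3 -m creep '[{"dx":0.001,"dy":0.05,"dz":-0.001,"rx":0,"ry":0,"rz":0,"gripper":0.6},{"dx":0.001,"dy":0.07,"dz":-0.001,"rx":0,"ry":0,"rz":0,"gripper":0.6},{"dx":0.001,"dy":0.079,"dz":-0.001,"rx":0,"ry":0,"rz":0,"gripper":0.6},{"dx":0.001,"dy":0.079,"dz":-0.001,"rx":0,"ry":0,"rz":0,"gripper":0.6},{"dx":0.001,"dy":0.079,"dz":-0.001,"rx":0,"ry":0,"rz":0,"gripper":0},{"dx":0.001,"dy":0.079,"dz":-0.001,"rx":0,"ry":0,"rz":0,"gripper":0},{"dx":0.001,"dy":0.079,"dz":-0.001,"rx":0,"ry":0,"rz":0,"gripper":0},{"dx":0.001,"dy":0.079,"dz":-0.001,"rx":0,"ry":0,"rz":0,"gripper":0},{"dx":0.001,"dy":0.079,"dz":-0.001,"rx":0,"ry":0,"rz":0,"gripper":0},{"dx":0.001,"dy":0.079,"dz":-0.001,"rx":0,"ry":0,"rz":0,"gripper":0}]' 35
```

```text
[[ 654.45623724 -191.91804134   40.5       ]
 [ 559.70615964 -146.9289812    40.5       ]
 [ 540.73710116 -137.12333875   40.5       ]]
time: 25.7
tool_pos: [0.5655, -0.15, 0.0509]
tool_rot: [-1.571, 0.0, -2.013]
contact_force: [0.0, -0.4, 2.0]
opening: 0.0171
```

```bash
python3 -c "
from h import *
goto(.5639,.2663,.13,-90.9)"
```

```text
t 25.7 pos [ 0.5655 -0.15    0.0509] yaw -115.3 d [-0.3756 -0.0791 -0.1796] rv [-3.000e-04 -4.265e-01 -1.000e-04] est q6 2.03
```

```bash
python3 -m creep '[{"dx":0,"dy":-0.04,"dz":0,"rx":0,"ry":0,"rz":0,"gripper":0},{"dx":0,"dy":-0.08,"dz":0,"rx":0,"ry":0,"rz":0,"gripper":0},{"dx":-0.376,"dy":-0.08,"dz":-0.18,"rx":0,"ry":-0.426,"rz":0,"gripper":0},{"dx":-0.376,"dy":-0.08,"dz":-0.18,"rx":0,"ry":-0.426,"rz":0,"gripper":0},{"dx":-0.376,"dy":-0.08,"dz":-0.18,"rx":0,"ry":-0.426,"rz":0,"gripper":0},{"dx":-0.376,"dy":-0.08,"dz":-0.18,"rx":0,"ry":-0.426,"rz":0,"gripper":0},{"dx":-0.376,"dy":-0.08,"dz":-0.18,"rx":0,"ry":-0.426,"rz":0,"gripper":0},{"dx":-0.376,"dy":-0.08,"dz":-0.18,"rx":0,"ry":-0.426,"rz":0,"gripper":0},{"dx":-0.376,"dy":-0.08,"dz":-0.18,"rx":0,"ry":-0.426,"rz":0,"gripper":0},{"dx":-0.376,"dy":-0.08,"dz":-0.18,"rx":0,"ry":-0.426,"rz":0,"gripper":0},{"dx":-0.376,"dy":-0.08,"dz":-0.18,"rx":0,"ry":-0.426,"rz":0,"gripper":0},{"dx":-0.376,"dy":-0.08,"dz":-0.18,"rx":0,"ry":-0.426,"rz":0,"gripper":0},{"dx":-0.376,"dy":-0.08,"dz":-0.18,"rx":0,"ry":-0.426,"rz":0,"gripper":0}]'
python3 -c "
from h import *
snap('wrist','w16')
goto(.5639,.2663,.0474,-90.9)"
```

```text
time: 27.32
tool_pos: [0.5639, 0.2656, 0.1309]
tool_rot: [-1.571, 0.0, -1.589]
contact_force: [-0.3, -0.2, -0.7]
opening: 0.017
t 27.375 pos [0.5639 0.2658 0.1308] yaw -91.0 d [-0.0005  0.0834 -0.    ] rv [-0.    -0.002 -0.   ] est q6 2.03
```

View pics/w16.png

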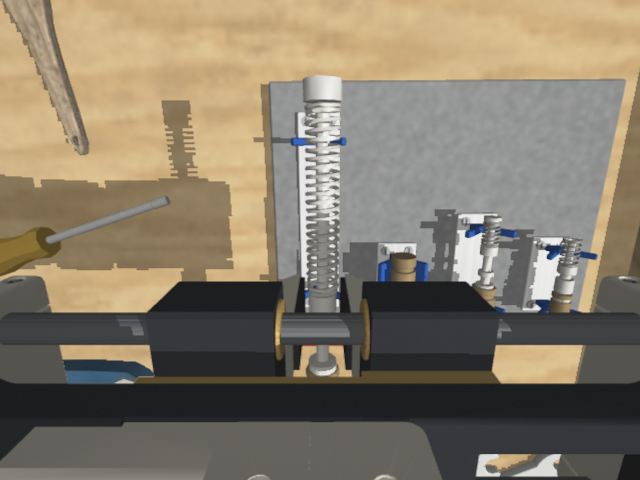

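```bash
python3 -c "
from h import *
print(ray('w16',[(292,142),(346,141)],.039).mean(0)*1000, ray('w16',[(322,80)],.129)*1000)"
python3 -m creep '[{"dx":-0.0,"dy":0.05,"dz":0,"rx":0,"ry":0,"rz":0,"gripper":0},{"dx":-0.0,"dy":0.07,"dz":0,"rx":0,"ry":0,"rz":0,"gripper":0},{"dx":-0.0,"dy":0.08,"dz":0,"rx":0,"ry":0,"rz":0,"gripper":0},{"dx":-0.0,"dy":0.083,"dz":0,"rx":0,"ry":0,"rz":0,"gripper":0},{"dx":-0.0,"dy":0.083,"dz":0,"rx":0,"ry":0,"rz":0,"gripper":0},{"dx":-0.0,"dy":0.083,"dz":0,"rx":0,"ry":0,"rz":0,"gripper":0}]'
```

```text
[637.16262601 264.60406449  39.        ] [[659.09050269 262.18844934 129.        ]]
time: 28.12
tool_pos: [0.5642, 0.267, 0.0487]
tool_rot: [-1.569, 0.001, -1.587]
contact_force: [-0.9, 0.1, -0.5]
opening: 0.0173
```

```bash
python3 -m creep '[{"dx":0,"dy":0.001,"dz":0.0,"rx":0,"ry":0,"rz":0,"gripper":0.33},{"dx":0,"dy":0.001,"dz":0.0,"rx":0,"ry":0,"rz":0,"gripper":0.33},{"dx":0,"dy":0.001,"dz":0.0,"rx":0,"ry":0,"rz":0,"gripper":0.33},{"dx":0,"dy":-0.04,"dz":0.0,"rx":0,"ry":0,"rz":0,"gripper":0.33},{"dx":0,"dy":-0.1,"dz":0.0,"rx":0,"ry":0,"rz":0,"gripper":0.33},{"dx":0.1,"dy":-0.15,"dz":-0.1,"rx":0,"ry":0,"rz":0,"gripper":0.7},{"dx":0.1,"dy":-0.15,"dz":-0.1,"rx":0,"ry":0,"rz":0,"gripper":0.7},{"dx":0.1,"dy":-0.15,"dz":-0.1,"rx":0,"ry":0,"rz":0,"gripper":0.7},{"dx":0.1,"dy":-0.15,"dz":-0.1,"rx":0,"ry":0,"rz":0,"gripper":0.7}]'
python3 -c "
from h import *
snap('wrist','w17');snap('scene','s17');snap('top','t17')
f=load('s17');cv2.imwrite('pics/s17z.png',cv2.resize(f['p'][130:290,180:400,::-1],None,fx=3.6,fy=3.6))
W=wristcloud(load('w17')['d'],load('w17')['pos'],load('w17')['rot']);np.save('pics/W17.npy',W)
"
```

```text
time: 29.25
tool_pos: [0.4617, 0.1678, 0.199]
tool_rot: [-1.569, 0.0, -1.588]
contact_force: [0.3, 0.2, -0.2]
opening: 0.0627
```

View pics/w17.png

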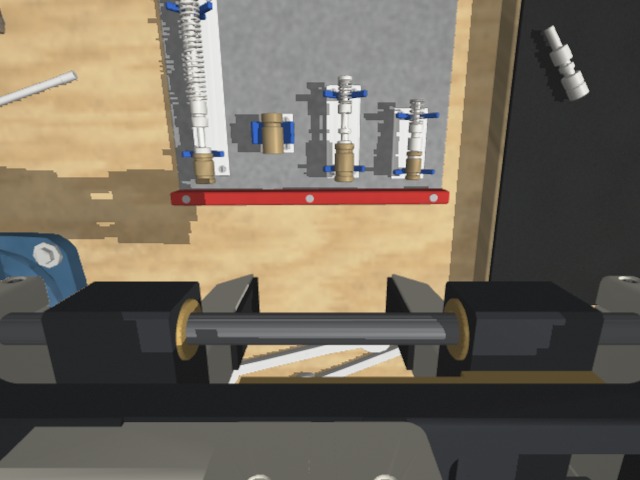

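View pics/s17z.png

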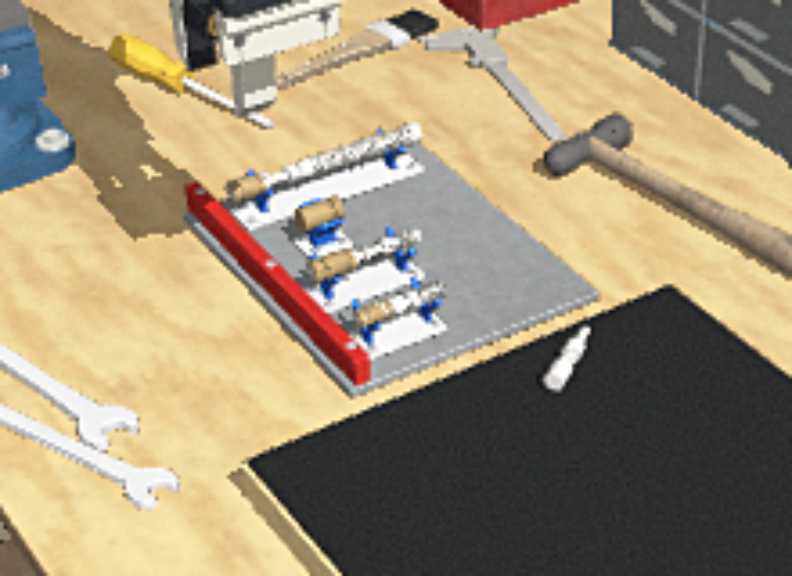

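View pics/t17.png

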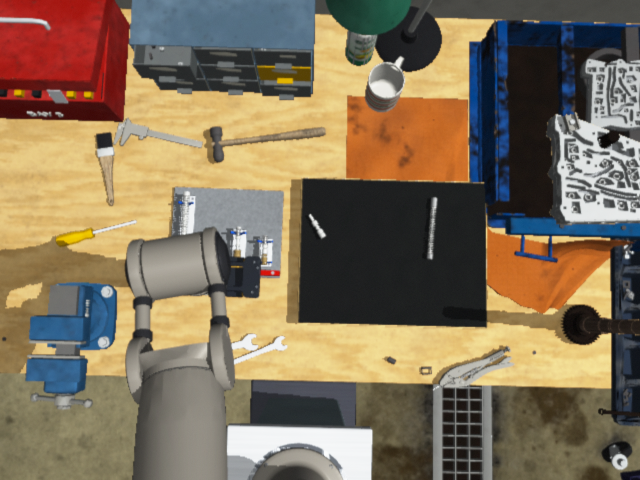

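```bash
python3 - <<'E'
from h import *
W=np.load('pics/W17.npy')
for n,u,v in [('plug',272,133),('mid gold',344,160),('small gold',413,164),('long gold',204,165),('long mid',197,100),('bar',250,197),('board',300,60)]:
    P=W[v-3:v+4,u-8:u+9].reshape(-1,3); print(n,'ztop',np.percentile(P[:,2],[50,95]).round(4))
def e(n,a,b,z,zr=.037):
    A=ray('w17',[a],z)[0]*1000;B=ray('w17',[b],z)[0]*1000
    print(n,'ends',A[:2].round(1),B[:2].round(1),'mid',((A+B)/2)[:2].round(1),'len',np.hypot(*(A-B)[:2]).round(1))
e('plug',(272,113),(273,153),.042)
e('mid',(345,77),(344,181),.04); e('small',(416,99),(413,179),.037)
for n,a,b in [('midn',(323,170),(364,169)),('midf',(323,95),(367,94)),('shn',(393,173),(434,171)),('shf',(397,117),(439,115)),('ln',(182,155),(224,154)),('lf',(166,10),(214,10))]:
    print(n,(ray('w17',[a,b],.039).mean(0)*1000)[:2].round(1))
print('bar',ray('w17',[(175,190),(447,191)],.032)[:,:2]*1000)
print('long gold end',ray('w17',[(205,182)],.04)*1000)
f=load('w17');cv2.imwrite('pics/z17.png',cv2.resize(f['p'][:210,150:460,::-1],None,fx=2.58,fy=2.58,interpolation=cv2.INTER_CUBIC))
E
```

```text
plug ztop [0.0454 0.0469]
mid gold ztop [0.0444 0.0459]
small gold ztop [0.0394 0.0412]
long gold ztop [0.0441 0.0458]
long mid ztop [0.0417 0.0444]
bar ztop [0.0321 0.0332]
board ztop [0.0099 0.0115]
plug ends [558.5 205.1] [527. 206.] mid [542.7 205.5] len 31.4
mid ends [584.5 145.8] [502.6 146.7] mid [543.6 146.2] len 81.9
small ends [567.5  87.7] [502.9  86.9] mid [535.2  87.3] len 64.6
midn [512.2 147.1]
midf [571.7 145.7]
shn [509.1  87.3]
shf [554.2  85.9]
ln [526.8 265.6]
lf [633.7 263.8]
bar [[496.57430705 296.06721247]
 [491.35574186  54.8970642 ]]
long gold end [[503.90460738 265.998751    40.        ]]
```

View pics/z17.png

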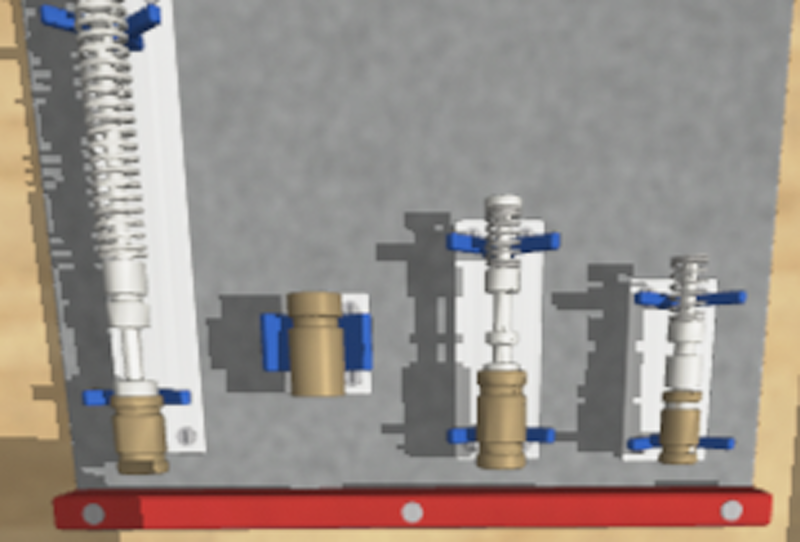

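```bash
python3 -c "
from h import *
print(robot.hand_in()); print(status.observe()['time'])"
```

```text
the job is handed in; nothing more can be done
None
the job is handed in; nothing more can be done
```

I laid the three gold-sleeved valves and the gold plug in their own inserts, with every sleeve towards the red bar, and handed the job in at about 29.4 s. No verdict was reported.

My last checks used the wrist camera, good to about 2 mm:

| Part | Position along the groove | Top height above bench |
|---|---|---|
| Long valve | about 1.5 mm off, judged from its gold end only | about 46 mm, seated |
| Middle valve | about 1 mm off | about 46 mm, seated |
| Small valve | about 3 mm off | about 41 mm, seated |
| Plug | about 1 mm off | about 47 mm, seated |

- **Across the groove:** the middle and small valves and the plug looked within about 2 mm. I took no mid-length reading for the long valve.
- **Plain parts:** in the last top view, the spring rod and the short spool showed no visible movement from where they started.
- **Clear of the work:** the open gripper was lifted clear, with its TCP about 0.2 m above the bench.

Two readings disagreed slightly:
- The gripper read 31 mm across the plug's faces instead of 33 mm, although the plug sat straight.
- The camera and arm differed by 1–2 mm in y.

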